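Pack the mahjong tile caddies and clip the box lid

ROBOT

A 6-joint arm with a two-finger parallel gripper is mounted at the origin on the work surface. World frame = base frame: x ahead of the robot, y to its left, z up, the work surface at z = 0. Lengths are in m, angles in rad, forces in N, time in s.
With the tool pointing down it reaches from about 0.325 to 0.775 m from the base axis. Payload 5.5 kg.
Tool frame: the origin (TCP) lies at the very end of the fingers, on their centre line; the grasp point (between the pads) lies 19 mm behind it; z points along the fingers, y is the line along which they close (so a half turn about z gives the same grasp; the last joint's range is limited). The gripper opens to 88 mm and grips with 3 to 60 N. Pads are 20 mm wide; open, the fingers measure 115 mm over their backs; the gripper's body (75 mm by 178 mm) begins 61 mm behind the grasp point.
Start: joints at [1.085, 0.091, 1.231, -0, 1.82, -0.057], TCP at [0.249, 0.546, 0.188] pointing down, gripper open.
Joint ranges: [-2.87, 2.87], [-0.86, 2.18], [0.17, 2.46], [-1.51, 4.65], [0.06, 2.69], [-2.65, 2.65]. Speed limits (rad/s): [2.57, 2.57, 3.01, 3.14, 3.14, 3.14].

INTERFACE

Orientations are given as a unit quaternion [w, x, y, z].
In Python, from plant import * gives the robot as it stands.
- The arm moves only by the tool servo_tool, never from a script. Its argument "moves" is a list of rows, each an object of numbers: "x", "y", "z": the shift along the world's x, y, z each as a share of 0.4 m, from -1 to 1; "rx", "ry", "rz": the turn, a rotation vector about the world's x, y, z each as a share of 0.12 rad, from -1 to 1. A call has exactly 8 rows; each row shifts and turns the commanded pose from where the row before left it; what a row does not reach is not made up. A row lasts 1/12 s, in which the tool goes at most 41.7 mm and 7.16 degrees, less where a joint would pass 70% of its speed; a pose out of reach is approached as far as the arm can. A call with a number of a shift or a turn outside -1 to 1 is refused whole. A call with a gripper value outside its range is refused whole. "claw" is the closure in counts, from 0 (fully open) to 255 (shut), set as the call begins (left out, the last holds). The fingers move at their own pace and stop on an object; the grip force is fixed at half the most. Time passes only in rows, so rows that do not move let the fingers close, or fill a call up. It gives the time, the measured TCP pose, the force, the opening and the grip force at its end, in the units of the state.
- read_state(): the state, without advancing time (a new reading comes with each control period).
- capture(name): name is "scene" or "side" or "wrist"; returns the picture (384x512x3 uint8, red, green, blue); there is no depth.
- calibration(name): a dict with "vertical_fov" (degrees; the focal length in pixels is half the picture's height over the tangent of half this angle, whatever the lens; pixels are square), "cx", "cy" (the principal point, pixels), "dist_coeffs" ([k1, k2, p1, p2, k3] as OpenCV has them; the pictures are not rectified), "extrinsics" (4x4, takes a point from world to camera coordinates); the wrist camera has in their place "tool_from_camera" (4x4, takes a point from camera to tool coordinates, whose origin is the TCP and whose axes are the flange's). Camera axes: x right, y up, looking along -z (the intrinsics and any distortion apply to the point x, -y, -z); pixel columns grow to the right and rows downward; lengths in m; the calibration is good to about 2 mm. A picture is of the moment at which its call begins: read the wrist's pose just before it. calibration takes no time and is no camera call.
- job_done(): hands the job in; it is judged then, once.
The state is a dict: "clock": time; "qpos": joint angles; "dq": joint speeds; "joint_torque": joint torques, N m; "tool_pos": TCP position; "orientation": TCP orientation; "ft_force": force on the tool from outside, world axes, zero at the start; "torque": the same for the moment, N m; "width": finger opening in m; "finger_force": force on a finger pad.
Only numpy, scipy, OpenCV 4.12 (cv2) and the standard library are available. Lean on these libraries where they do the work, as an engineer would, in place of code of your own. Each camera call takes 0.05 s, during which the arm holds its last target. There are 200 camera calls.

TASK

Pack the mahjong set away: lift the loose lid off the storage box and set it down flat on the table, lay every tile caddy that is on the table flat in the box, each in one of the four pockets of the floor's pinwheel pattern, then set the lid squarely back on with its clips still open. Snap the four lid clips fully down over the rim in opposite-corner order: first one clip and the one diagonally across from it, then the other two. Leave the tumbler, dice tray and tile rack where they are.

Things in the scene. Friction and masses are not known exactly. Their poses are not given: they have to be found in the camera images.
- caddy0: mahjong tile caddy, 90 x 62 mm in plan (long side along its x), 32 mm high to the tops of its two rows of jade-green-backed tiles, with an upright red grip fin in the middle (56 mm long along x, 12 mm thick along y, from 32 to 64 mm above the table). The lowest 8 mm is 2 mm narrower all round. 0.22 kg. Origin: centre of its underside. Three or four caddies are there; a missing one reads None
- caddy1: mahjong tile caddy, 90 x 62 mm in plan (long side along its x), 32 mm high to the tops of its two rows of jade-green-backed tiles, with an upright red grip fin in the middle (56 mm long along x, 12 mm thick along y, from 32 to 64 mm above the table). The lowest 8 mm is 2 mm narrower all round. 0.22 kg. Origin: centre of its underside. Three or four caddies are there; a missing one reads None
- caddy2: mahjong tile caddy, 90 x 62 mm in plan (long side along its x), 32 mm high to the tops of its two rows of jade-green-backed tiles, with an upright red grip fin in the middle (56 mm long along x, 12 mm thick along y, from 32 to 64 mm above the table). The lowest 8 mm is 2 mm narrower all round. 0.22 kg. Origin: centre of its underside. Three or four caddies are there; a missing one reads None
- caddy3: mahjong tile caddy, 90 x 62 mm in plan (long side along its x), 32 mm high to the tops of its two rows of jade-green-backed tiles, with an upright red grip fin in the middle (56 mm long along x, 12 mm thick along y, from 32 to 64 mm above the table). The lowest 8 mm is 2 mm narrower all round. 0.22 kg. Origin: centre of its underside. Three or four caddies are there; a missing one reads None
- box: pale grey square storage box, fixed: 165 mm square inside, walls 4 mm, floor 5 mm thick, rim 85 mm above the table with an outward bead 5.5 mm wide (184 mm over it) and 10 mm high. Four low ribs (6 mm high, 3 mm thick) and a centre boss on its floor mark a pinwheel of four felt pockets. Origin: centre of its underside; axes square to its sides. The table to its left (+y) is free for 0.45 m
- pocket0 (a point): centre of a floor pocket (on the floor, 5 mm above the table), 90 x 62 mm for one caddy with about 3.5 mm to spare on each side; its long side runs along the box's x axis; at x -34, y -48 mm in the box's frame
- pocket1 (a point): centre of a floor pocket (on the floor, 5 mm above the table), 90 x 62 mm for one caddy with about 3.5 mm to spare on each side; its long side runs along the box's y axis; at x 48, y -34 mm in the box's frame
- pocket2 (a point): centre of a floor pocket (on the floor, 5 mm above the table), 90 x 62 mm for one caddy with about 3.5 mm to spare on each side; its long side runs along the box's x axis; at x 34, y 48 mm in the box's frame
- pocket3 (a point): centre of a floor pocket (on the floor, 5 mm above the table), 90 x 62 mm for one caddy with about 3.5 mm to spare on each side; its long side runs along the box's y axis; at x -48, y 34 mm in the box's frame
- lid: teal 184 mm square lid, plate 8 mm thick, over a black plug (161 mm square, 9 mm deep, its lower 4 mm stepped in to 152 mm) that drops inside the box rim with 2 mm to spare all round; any quarter turn fits. Starts resting on the box, unclipped. Two clips on its +y edge, two on its -y edge. 0.56 kg in all. Origin: centre of the plug's underside; 76 mm above the table when seated
- lid_handle (a point): centre of the white D-handle's bar on the lid, 59 mm above the lid's origin: bar 90 mm long along the lid's x, 16 mm wide, 16 mm high; a 34 mm high gap to the lid between its two posts
- clip_a (a joint): orange hinged clip near the lid's +x +y corner, diagonally across from clip_c. Angle in rad: 0 = open, flap sticking outwards and 25 degrees above level; 2.0 = snapped shut, hanging straight down over the rim. Over-centre spring: it springs back open until pushed past about 1.2 (45 degrees below level), then snaps shut by itself. Takes 0.11 N m at most (3 to 9 N on the flap)
- hinge_a (a point): middle of clip_a's hinge line, which runs along the lid's x; at x +55, y +97, z +13 mm in the lid's frame; its flap sticks outwards from here: 50 mm wide along the lid edge, 40 mm long, 4 mm thick, with a small hook on its inner face
- clip_b (a joint): orange hinged clip near the lid's -x +y corner, diagonally across from clip_d. Angle in rad: 0 = open, flap sticking outwards and 25 degrees above level; 2.0 = snapped shut, hanging straight down over the rim. Over-centre spring: it springs back open until pushed past about 1.2 (45 degrees below level), then snaps shut by itself. Takes 0.11 N m at most (3 to 9 N on the flap)
- hinge_b (a point): middle of clip_b's hinge line, which runs along the lid's x; at x -55, y +97, z +13 mm in the lid's frame; its flap sticks outwards from here: 50 mm wide along the lid edge, 40 mm long, 4 mm thick, with a small hook on its inner face
- clip_c (a joint): orange hinged clip near the lid's -x -y corner, diagonally across from clip_a. Angle in rad: 0 = open, flap sticking outwards and 25 degrees above level; 2.0 = snapped shut, hanging straight down over the rim. Over-centre spring: it springs back open until pushed past about 1.2 (45 degrees below level), then snaps shut by itself. Takes 0.11 N m at most (3 to 9 N on the flap)
- hinge_c (a point): middle of clip_c's hinge line, which runs along the lid's x; at x -55, y -97, z +13 mm in the lid's frame; its flap sticks outwards from here: 50 mm wide along the lid edge, 40 mm long, 4 mm thick, with a small hook on its inner face
- clip_d (a joint): orange hinged clip near the lid's +x -y corner, diagonally across from clip_b. Angle in rad: 0 = open, flap sticking outwards and 25 degrees above level; 2.0 = snapped shut, hanging straight down over the rim. Over-centre spring: it springs back open until pushed past about 1.2 (45 degrees below level), then snaps shut by itself. Takes 0.11 N m at most (3 to 9 N on the flap)
- hinge_d (a point): middle of clip_d's hinge line, which runs along the lid's x; at x +55, y -97, z +13 mm in the lid's frame; its flap sticks outwards from here: 50 mm wide along the lid edge, 40 mm long, 4 mm thick, with a small hook on its inner face
- tumbler: upturned glass tumbler, 74 mm wide at the table, 98 mm high; leave it alone. Origin: centre of its underside
- dice_tray: orange plastic dice tray, 110 x 140 x 22 mm; leave it alone. Origin: centre of its underside
- tile_rack: bamboo tile rack 200 mm long (its y) with a few tiles, 32 mm deep, 38 mm high; leave it alone. Origin: centre of its underside

How it is judged:
By the outcome, as a careful person would: the job done as asked, in the order asked, and still so for the second after the job is handed in, with the robot touching nothing.
Of caddy0, caddy1, caddy2, caddy3 only 3 to 4 are there at a start; the rules pass over those that are not, and their reading is None.
At some moment in a run one of caddy0, caddy1, caddy2, caddy3, lid may be knocked a few centimetres aside while the robot is not near it.
It also fails if it takes over 208 s, if anything falls off the work surface, if the arm or the gripper's body presses on something with over 40 N, if the wrist force passes 120 N, or if a joint passes its speed limit or range.

## Working session

There is one attempt and no reset: what is moved stays moved. The work goes in short steps, Python scripts to look and compute and a tool call to move; the robot and the scene stay as the last step left them, time stands still between calls to the robot, and variables do not carry over. Pictures are saved under pics/ and viewed, at most 14 in all, crops included, and the job is handed in when it is done.

Besides the shell and the picture viewer there is one more tool, called as name(argument=value, ...), one argument or row to a line, values as JSON. servo_tool: Moves the arm, as the interface text tells. Its arguments: {"type":"object","properties":{"moves":{"type":"array","items":{"type":"object","properties":{"x":{"type":"number"},"y":{"type":"number"},"z":{"type":"number"},"rx":{"type":"number"},"ry":{"type":"number"},"rz":{"type":"number"}}}},"claw":{"type":"number"}},"required":["moves"]}

```bash
mkdir -p pics; ls
python3 - <<'E'
from plant import *
import cv2,numpy as np
print(read_state())
for n in ["scene","side","wrist"]:
    c=calibration(n); print(n,c)
    cv2.imwrite(f"pics/{n}0.png",cv2.cvtColor(capture(n),cv2.COLOR_RGB2BGR))
E
```

```text
pics
{'clock': 0.0, 'qpos': array([ 1.08531806e+00,  9.18426940e-02,  1.23187006e+00, -3.65014642e-05,
        1.81978097e+00, -5.66624298e-02]), 'dq': array([-1.01184196e-03, -3.07407714e-03, -7.12186318e-05,  8.48009369e-04,
        7.73433094e-04, -1.82335555e-04]), 'joint_torque': array([-2.44805951e-04, -4.46442962e+01, -4.06455088e+01,  6.99376292e-02,
        2.92279548e-02, -1.98665007e-04]), 'tool_pos': array([0.24930338, 0.54536244, 0.18652555]), 'orientation': array([-2.37471501e-04,  2.12773221e-01,  9.77101148e-01, -9.20562337e-04]), 'ft_force': array([0.74231588, 0.07918287, 0.43216028]), 'torque': array([-0.00533599,  0.04676859, -0.00501136]), 'finger_force': 0.0, 'width': 0.08782411183945707}
scene {'vertical_fov': 49.086600565894784, 'cx': 251.34339253911637, 'cy': 192.88947067754182, 'dist_coeffs': array([-0.05011382,  0.        ,  0.        ,  0.        ,  0.        ]), 'extrinsics': array([[-0.90344719,  0.42816223,  0.02145439,  0.53775485],
       [-0.22116371, -0.50837089,  0.83225336,  0.03798606],
       [ 0.36724624,  0.74715202,  0.5539802 , -1.34265808],

[... 347 characters left out ...]
6274,  0.84544532, -0.24956169],
       [-0.42033441, -0.73391405,  0.5335627 , -1.14164116],
       [ 0.        ,  0.        ,  0.        ,  1.        ]])}
wrist {'vertical_fov': 66.76267203093474, 'cx': 257.9649608190673, 'cy': 192.87980784125443, 'dist_coeffs': array([-0.02977299,  0.        ,  0.        ,  0.        ,  0.        ]), 'tool_from_camera': array([[ 1.03884471e-03,  9.60541374e-01,  2.78135199e-01,
         7.55171344e-02],
       [ 9.99998725e-01, -6.60449322e-04, -1.45416504e-03,
         1.09476715e-03],
       [-1.21309148e-03,  2.78136355e-01, -9.60540835e-01,
        -1.96097273e-01],
       [ 0.00000000e+00,  0.00000000e+00,  0.00000000e+00,
         1.00000000e+00]])}
```

```bash
python3 -c "
import cv2,numpy as np
a=cv2.imread('pics/scene0.png');b=cv2.imread('pics/side0.png');cv2.imwrite('pics/both0.png',cv2.resize(np.hstack([a,b]),(800,300)))"
```

```text
(no output)
```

View pics/scene0.png

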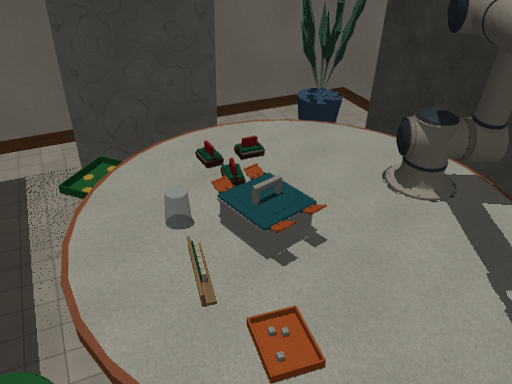

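View pics/side0.png

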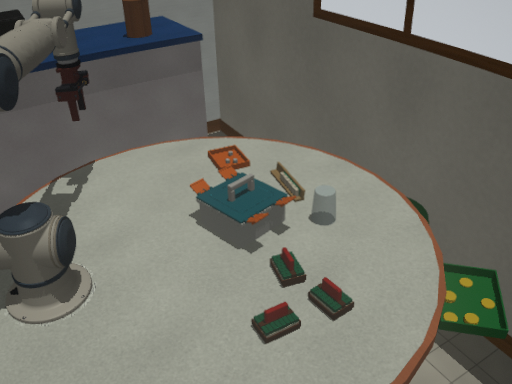

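Three caddies (scene red fins at (209,150), (249,142), (233,165)), box with lid at (267,205), tumbler (177,207), rack (201,270), tray (285,340). Now rough positions.

```bash
cat > h.py <<'E'
from plant import *
import cv2,numpy as np
from scipy.spatial.transform import Rotation as R
def shot(n):
    s=read_state(); im=capture(n); return im,s
def cam(n,s=None):
    c=calibration(n); f=192/np.tan(np.radians(c["vertical_fov"]/2))
    K=np.array([[f,0,c["cx"]],[0,f,c["cy"]],[0,0,1]])
    if n=="wrist":
        q=s["orientation"]; T=np.eye(4); T[:3,:3]=R.from_quat([q[1],q[2],q[3],q[0]]).as_matrix(); T[:3,3]=s["tool_pos"]
        W=T@c["tool_from_camera"]
    else: W=np.linalg.inv(c["extrinsics"])
    return K,c["dist_coeffs"],W
def onplane(C,px,z):
    K,d,W=C; px=np.asarray(px,float).reshape(-1,1,2)
    p=cv2.undistortPoints(px,K,d)[:,0]
    r=np.c_[p[:,0],-p[:,1],-np.ones(len(p))]@W[:3,:3].T
    o=W[:3,3]; t=(z-o[2])/r[:,2]
    return (o+r*t[:,None])[:,:2]
def proj(C,P):
    K,d,W=C; M=np.linalg.inv(W); P=np.asarray(P,float).reshape(-1,3)
    c=P@M[:3,:3].T+M[:3,3]; c=c*[1,-1,-1]
    return cv2.projectPoints(c,np.zeros(3),np.zeros(3),K,d)[0][:,0]
def mask(im,name):
    h=cv2.cvtColor(im,cv2.COLOR_RGB2HSV); H,S,V=[h[...,i].astype(int) for i in range(3)]
    m={"red":((H<5)|(H>170))&(S>150)&(V>70),"orange":(H>=5)&(H<15)&(S>150)&(V>100),
       "teal":(H>82)&(H<100)&(S>120)&(V>40),"green":(H>65)&(H<90)&(S>100)&(V>40)}[name]
    return m.astype(np.uint8)*255
def blobs(m,amin=30):
    n,l,st,c=cv2.connectedComponentsWithStats(m)
    return [(c[i],st[i,4],l==i) for i in range(1,n) if st[i,4]>=amin]
def rect(C,bl,z):
    """min-area rect of a blob's outline cast to plane z: centre, (long,short), angle of the long side"""
    cs,_=cv2.findContours(bl.astype(np.uint8),cv2.RETR_EXTERNAL,cv2.CHAIN_APPROX_NONE)
    p=onplane(C,max(cs,key=len)[:,0],z)
    (c,(w,h),a)=cv2.minAreaRect((p*1000).astype(np.float32))
    if w<h: w,h,a=h,w,a+90
    return np.array(c).round(1),round(w,1),round(h,1),round((a+90)%180-90,1)
def save(im,f,s=1): cv2.imwrite("pics/"+f,cv2.resize(cv2.cvtColor(im,cv2.COLOR_RGB2BGR),None,fx=s,fy=s))
E
python3 - <<'E'
from h import *
for n in ["scene","side"]:
    im=cv2.cvtColor(cv2.imread(f"pics/{n}0.png"),cv2.COLOR_BGR2RGB);C=cam(n)
    for k,z in [("red",.048),("orange",.097),("teal",.093),("green",.03)]:
        for c,a,b in blobs(mask(im,k)): print(n,k,c.round(),a,rect(C,b,z), onplane(C,c,z).round(3))
E
```

```text
scene red [232. 162.] 30 (array([ 534.8, -270.7]), 53.1, 9.8, 77.8) [[ 0.535 -0.27 ]]
scene orange [ 88. 303.] 1539 (array([972.1,   2. ]), 753.9, 157.6, 77.5) [[1.023 0.19 ]]
scene orange [253. 171.] 165 (array([ 533.5, -122.2]), 67.0, 45.5, 87.8) [[ 0.534 -0.122]]
scene orange [222. 184.] 203 (array([639.1, -93.6]), 69.0, 47.6, 88.7) [[ 0.639 -0.094]]
scene orange [314. 208.] 107 (array([472.8,  99.3]), 59.8, 25.5, 15.4) [[0.475 0.101]]
scene orange [282. 225.] 138 (array([577.6, 127.5]), 60.4, 27.1, 18.4) [[0.58  0.129]]
scene orange [285. 343.] 2763 (array([728.4, 407.1]), 123.0, 96.3, 83.1) [[0.732 0.417]]
scene teal [266. 203.] 2282 (array([560.9,   7. ]), 194.5, 182.2, -75.1) [[0.57  0.028]]
scene teal [266. 192.] 114 (array([546.8, -14.3]), 68.6, 27.3, 16.6) [[ 0.547 -0.013]]
scene green [311.  10.] 41 (array([-1181.6, -2536.2]), 1012.6, 19.7, 59.5) [[-1.155 -2.489]]
scene green [350.  24.] 201 (array([-1236. , -2025.6]), 2204.2, 55.9, 47.9) [[-1.154 -1.928]]
scene green [323.  28.] 170 (array([ -998.3, -2042.3]), 1435.7, 54.5, 54.4) [[-0.868 -1.862]]
scene green [338.  25.] 
[... 1573 characters left out ...]
teal [241. 189.] 44 (array([572.8,  34.5]), 53.7, 14.5, 15.2) [[0.571 0.034]]
side green [297. 266.] 77 (array([ 560.5, -254.4]), 75.5, 16.9, 77.8) [[ 0.56  -0.268]]
side green [281. 266.] 161 (array([ 526. , -245.4]), 80.3, 19.4, 78.7) [[ 0.526 -0.247]]
side green [488. 307.] 735 (array([ 845.3, -609. ]), 185.2, 73.7, 50.4) [[ 0.842 -0.621]]
side green [326. 298.] 203 (array([ 551.6, -392.4]), 82.1, 19.3, -85.5) [[ 0.552 -0.394]]
side green [345. 298.] 52 (array([ 588.1, -416.4]), 28.0, 15.7, -86.4) [[ 0.589 -0.418]]
side green [279. 323.] 241 (array([ 422.4, -400.2]), 80.6, 19.4, -1.2) [[ 0.422 -0.4  ]]
side green [259. 318.] 46 (array([ 392.7, -365.3]), 20.4, 15.7, -1.7) [[ 0.392 -0.365]]
```

servo_tool(
  moves=[
    {"x": 0.031, "y": -0.0565, "z": 0.015, "rz": -0.845},
    {"x": 0.031, "y": -0.0565, "z": 0.015, "rz": -0.845},
    {"x": 0.031, "y": -0.0565, "z": 0.015, "rz": -0.845},
    {"x": 0.031, "y": -0.0565, "z": 0.015, "rz": -0.845},
    {"x": 0.031, "y": -0.0565, "z": 0.015, "rz": -0.845},
    {"x": 0.031, "y": -0.0565, "z": 0.015, "rz": -0.845},
    {"x": 0.031, "y": -0.0565, "z": 0.015, "rz": -0.845},
    {"x": 0.031, "y": -0.0565, "z": 0.015, "rz": -0.845},
  ],
  claw=0,
)

```text
validation failed for argument at $.mo...
```

servo_tool(
  moves=[
    {"x": 0.031, "y": -0.0565, "z": 0.015, "rz": -0.845},
    {"x": 0.031, "y": -0.0565, "z": 0.015, "rz": -0.845},
    {"x": 0.031, "y": -0.0565, "z": 0.015, "rz": -0.845},
    {"x": 0.031, "y": -0.0565, "z": 0.015, "rz": -0.845},
    {"x": 0.031, "y": -0.0565, "z": 0.015, "rz": -0.845},
    {"x": 0.031, "y": -0.0565, "z": 0.015, "rz": -0.845},
    {"x": 0.031, "y": -0.0565, "z": 0.015, "rz": -0.845},
    {"x": 0.031, "y": -0.0565, "z": 0.015, "rz": -0.845},
  ],
)

```text
validation failed for argument at $.mo...
```

servo_tool(
  moves=[
    {"x": 0.031, "y": -0.0565, "z": 0.015, "rz": -0.845},
    {"x": 0.031, "y": -0.0565, "z": 0.015, "rz": -0.845},
    {"x": 0.031, "y": -0.0565, "z": 0.015, "rz": -0.845},
    {"x": 0.031, "y": -0.0565, "z": 0.015, "rz": -0.845},
    {"x": 0.031, "y": -0.0565, "z": 0.015, "rz": -0.845},
    {"x": 0.031, "y": -0.0565, "z": 0.015, "rz": -0.845},
    {"x": 0.031, "y": -0.0565, "z": 0.015, "rz": -0.845},
    {"x": 0.031, "y": -0.0565, "z": 0.015, "rz": -0.845},
  ],
)

```text
validation failed for argument at $.mo...
```

```bash
cat > look.py <<'E'
import sys
from h import *
im,s=shot("wrist"); C=cam("wrist",s)
m=C[2][:3,:3]; q=s["orientation"]; Rm=R.from_quat([q[1],q[2],q[3],q[0]]).as_matrix()
print("t",round(s["clock"],2),"tcp",s["tool_pos"].round(4),"yang",np.degrees(np.arctan2(Rm[1,1],Rm[0,1])).round(2),"zax",Rm[:,2].round(3),"w",round(s["width"],4),"F",s["ft_force"].round(1))
for a in sys.argv[2:]:
    k,z=a.split(":")
    for c,n,b in blobs(mask(im,k),80): print(k,c.round(),n,rect(C,b,float(z)))
save(im,sys.argv[1]+".png")
E
python3 look.py w1 teal:.093 orange:.097 red:.064
```

```text
t 0.15 tcp [0.2494 0.5454 0.1868] yang 65.43 zax [-0.001 -0.001 -1.   ] w 0.0883 F [-0.5  0.4 -0.6]
orange [362. 222.] 574 (array([329.4, 629.8]), 104.0, 10.4, 4.2)
red [405.  41.] 11119 (array([181.8, 735.2]), 162.0, 103.8, 78.8)
```

View pics/w1.png

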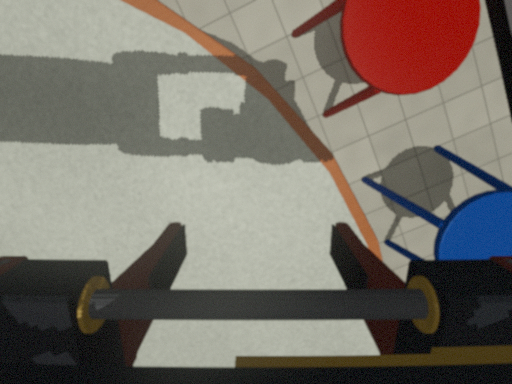

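The arm hasn't moved (the picture shows table edge and floor); the moves were refused, so I'll give all six numbers in each row.

servo_tool(
  moves=[
    {"x": 0.03, "y": -0.06, "z": 0.02, "rx": 0, "ry": 0, "rz": -0.85},
    {"x": 0.03, "y": -0.06, "z": 0.02, "rx": 0, "ry": 0, "rz": -0.85},
    {"x": 0.03, "y": -0.06, "z": 0.02, "rx": 0, "ry": 0, "rz": -0.85},
    {"x": 0.03, "y": -0.06, "z": 0.02, "rx": 0, "ry": 0, "rz": -0.85},
    {"x": 0.03, "y": -0.06, "z": 0.02, "rx": 0, "ry": 0, "rz": -0.85},
    {"x": 0.03, "y": -0.06, "z": 0.02, "rx": 0, "ry": 0, "rz": -0.85},
    {"x": 0.03, "y": -0.06, "z": 0.02, "rx": 0, "ry": 0, "rz": -0.85},
    {"x": 0.03, "y": -0.06, "z": 0.02, "rx": 0, "ry": 0, "rz": -0.85},
  ],
  claw=0,
)

```text
clock: 0.87
tool_pos: [0.3458, 0.3524, 0.2519]
orientation: [0.0, 0.585, 0.811, -0.0]
ft_force: [-0.6, -0.0, 0.7]
width: 0.0877
finger_force: 0.0
```

servo_tool(
  moves=[
    {"x": 0.033, "y": -0.055, "z": 0.012, "rx": 0, "ry": 0, "rz": -0.84},
    {"x": 0.033, "y": -0.055, "z": 0.012, "rx": 0, "ry": 0, "rz": -0.84},
    {"x": 0.033, "y": -0.055, "z": 0.012, "rx": 0, "ry": 0, "rz": -0.84},
    {"x": 0.033, "y": -0.055, "z": 0.012, "rx": 0, "ry": 0, "rz": -0.84},
    {"x": 0.033, "y": -0.055, "z": 0.012, "rx": 0, "ry": 0, "rz": -0.84},
    {"x": 0.033, "y": -0.055, "z": 0.012, "rx": 0, "ry": 0, "rz": -0.84},
    {"x": 0.033, "y": -0.055, "z": 0.012, "rx": 0, "ry": 0, "rz": -0.84},
    {"x": 0.033, "y": -0.055, "z": 0.012, "rx": 0, "ry": 0, "rz": -0.84},
  ],
)

```text
clock: 1.53
tool_pos: [0.4515, 0.1765, 0.2902]
orientation: [-0.0, 0.856, 0.516, -0.0]
ft_force: [-0.4, 0.3, -0.1]
width: 0.088
finger_force: 0.0
```

servo_tool(
  moves=[
    {"x": 0.033, "y": -0.055, "z": 0.012, "rx": 0, "ry": 0, "rz": -0.84},
    {"x": 0.033, "y": -0.055, "z": 0.012, "rx": 0, "ry": 0, "rz": -0.84},
    {"x": 0.033, "y": -0.055, "z": 0.012, "rx": 0, "ry": 0, "rz": -0.84},
    {"x": 0.033, "y": -0.055, "z": 0.012, "rx": 0, "ry": 0, "rz": -0.84},
    {"x": 0.033, "y": -0.055, "z": 0.012, "rx": 0, "ry": 0, "rz": -0.84},
    {"x": 0.033, "y": -0.055, "z": 0.012, "rx": 0, "ry": 0, "rz": -0.84},
    {"x": 0.033, "y": -0.055, "z": 0.012, "rx": 0, "ry": 0, "rz": -0.84},
    {"x": 0.033, "y": -0.055, "z": 0.012, "rx": 0, "ry": 0, "rz": -0.84},
  ],
)

```text
clock: 2.2
tool_pos: [0.5571, 0.0005, 0.3285]
orientation: [-0.0, 0.99, 0.139, -0.0]
ft_force: [-0.1, 0.3, -0.2]
width: 0.0879
finger_force: 0.0
```

```bash
python3 look.py w2 teal:.093 orange:.097 red:.064
```

```text
t 2.2 tcp [5.571e-01 5.000e-04 3.285e-01] yang -74.02 zax [-0.  0. -1.] w 0.0879 F [-0.1  0.3 -0.2]
teal [259. 155.] 11596 (array([559.1,   5. ]), 191.2, 177.0, -75.0)
orange [75. 29.] 2129 (array([680.9, 303.4]), 124.7, 81.1, 83.3)
orange [176. 122.] 905 (array([581.7, 128.2]), 46.2, 42.7, 15.8)
orange [336. 125.] 896 (array([640.4, -90.3]), 46.5, 42.2, 15.4)
orange [181. 196.] 650 (array([475.5,  99.5]), 48.1, 39.9, 16.0)
orange [329. 198.] 631 (array([ 534.2, -118.7]), 49.3, 41.9, 14.6)
red [396. 205.] 204 (array([ 547.6, -240.8]), 65.1, 11.0, 77.6)
red [477. 213.] 214 (array([ 572.7, -383.5]), 60.1, 14.2, -84.2)
```

View pics/w2.png

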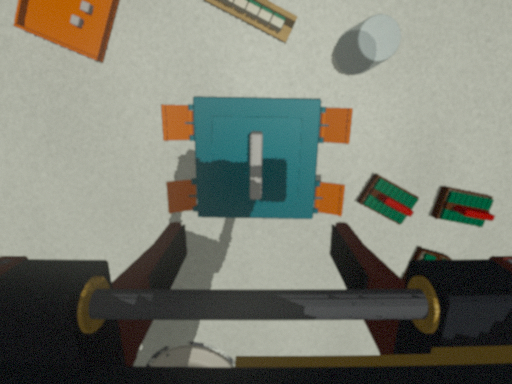

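The lid sits at pixel (259,155), clips open, yaw about 15.5°, centre ≈ (0.558, 0.005). I'll go down and grip the handle.

servo_tool(
  moves=[
    {"x": 0.001, "y": 0.005, "z": -0.066, "rx": 0, "ry": 0, "rz": -0.07},
    {"x": 0.001, "y": 0.005, "z": -0.066, "rx": 0, "ry": 0, "rz": 0},
    {"x": 0, "y": 0, "z": -0.066, "rx": 0, "ry": 0, "rz": 0},
    {"x": 0, "y": 0, "z": -0.066, "rx": 0, "ry": 0, "rz": 0},
    {"x": 0, "y": 0, "z": -0.066, "rx": 0, "ry": 0, "rz": 0},
    {"x": 0, "y": 0, "z": -0.066, "rx": 0, "ry": 0, "rz": 0},
    {"x": 0, "y": 0, "z": -0.066, "rx": 0, "ry": 0, "rz": 0},
    {"x": 0, "y": 0, "z": -0.066, "rx": 0, "ry": 0, "rz": 0},
  ],
)

```text
clock: 2.92
tool_pos: [0.5571, 0.0059, 0.1157]
orientation: [-0.0, 0.99, 0.138, -0.0]
ft_force: [0.5, -0.3, -0.1]
width: 0.088
finger_force: 0.0
```

servo_tool(
  moves=[
    {"x": 0, "y": 0, "z": 0, "rx": 0, "ry": 0, "rz": 0},
    {"x": 0, "y": 0, "z": 0, "rx": 0, "ry": 0, "rz": 0},
    {"x": 0, "y": 0, "z": 0, "rx": 0, "ry": 0, "rz": 0},
    {"x": 0, "y": 0, "z": 0, "rx": 0, "ry": 0, "rz": 0},
    {"x": 0, "y": 0, "z": 0, "rx": 0, "ry": 0, "rz": 0},
    {"x": 0, "y": 0, "z": 0, "rx": 0, "ry": 0, "rz": 0},
    {"x": 0, "y": 0, "z": 0, "rx": 0, "ry": 0, "rz": 0},
    {"x": 0, "y": 0, "z": 0, "rx": 0, "ry": 0, "rz": 0},
  ],
  claw=255,
)

```text
clock: 3.58
tool_pos: [0.5577, 0.0057, 0.1178]
orientation: [0.0, 0.991, 0.137, 0.0]
ft_force: [-0.5, -0.8, 0.1]
width: 0.0379
finger_force: 0.0
```

servo_tool(
  moves=[
    {"x": 0, "y": 0, "z": 0, "rx": 0, "ry": 0, "rz": 0},
    {"x": 0, "y": 0, "z": 0, "rx": 0, "ry": 0, "rz": 0},
    {"x": 0, "y": 0, "z": 0, "rx": 0, "ry": 0, "rz": 0},
    {"x": 0, "y": 0, "z": 0, "rx": 0, "ry": 0, "rz": 0},
    {"x": 0, "y": 0, "z": 0, "rx": 0, "ry": 0, "rz": 0},
    {"x": 0, "y": 0, "z": 0, "rx": 0, "ry": 0, "rz": 0},
    {"x": 0, "y": 0, "z": 0, "rx": 0, "ry": 0, "rz": 0},
    {"x": 0, "y": 0, "z": 0, "rx": 0, "ry": 0, "rz": 0},
  ],
)

```text
clock: 4.25
tool_pos: [0.5575, 0.0057, 0.1172]
orientation: [-0.0, 0.991, 0.137, -0.0]
ft_force: [-1.1, -0.1, -0.2]
width: 0.0007
finger_force: 0.0
```

```bash
python3 look.py w3 teal:.093; python3 -c "
from h import *
a,b=capture('scene'),capture('side')
save(np.hstack([a[100:320,130:380],b[100:320,130:380]]),'s3.png',1.5)"
```

```text
t 4.25 tcp [0.5575 0.0057 0.1172] yang -74.21 zax [-0.  0. -1.] w 0.0007 F [-1.1 -0.1 -0.2]
teal [264. 169.] 35229 (array([572.4,   5.3]), 187.0, 153.2, -75.0)
```

View pics/s3.png

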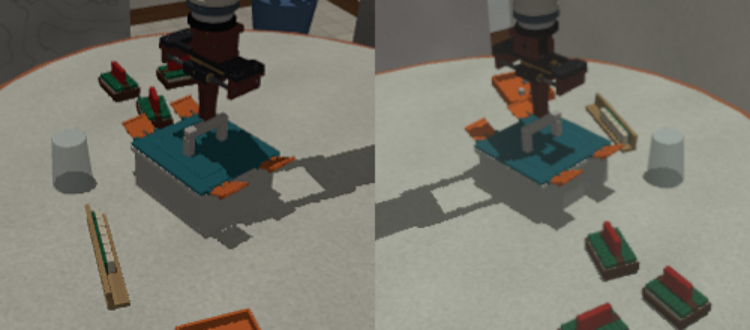

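View pics/w3.png

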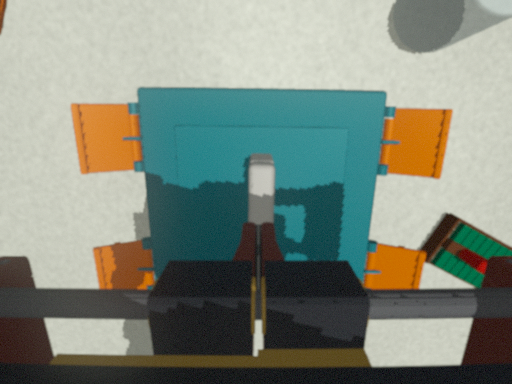

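Run:
```python
from h import *
s=read_state();C=cam("wrist",s)
print("tcp px",proj(C,s["tool_pos"]))
c=np.array([.558,.0047]);u=np.array([np.cos(.2705),np.sin(.2705)])
for z in(.143,.127):
  for k in(-.045,.045): print(z,k,[proj(cc,np.r_[c+k*u,z]).round() for cc in (C,cam("scene"),cam("side"))])
for n in("scene","side"): print(n,proj(cam(n),s["tool_pos"]))
```

```text
tcp px [[258.68106973 220.62357087]]
0.143 -0.045 [array([[260., 296.]]), array([[280., 175.]]), array([[229., 186.]])]
0.143 0.045 [array([[261., 165.]]), array([[253., 187.]]), array([[252., 173.]])]
0.127 -0.045 [array([[260., 283.]]), array([[279., 180.]]), array([[229., 191.]])]
0.127 0.045 [array([[261., 161.]]), array([[253., 192.]]), array([[253., 178.]])]
scene [[266.71005786 189.20606016]]
side [[241.04450107 187.24843425]]
```

Run:
```python
from h import *
s=read_state();C=cam("wrist",s);sc,si=cam("scene"),cam("side")
for dz in(0,.01,.02,.03): 
  p=s["tool_pos"]+[0,0,dz]; print(dz,[proj(c,p).round(1).tolist() for c in(C,sc,si)])
w=cv2.imread("pics/w3.png")[...,::-1]
for r in range(196,262,4): print(r,w[r,236:284:5].tolist())
a=capture("scene");b=capture("side")
for r in range(164,200,2): print(r,a[r,267].tolist(),a[r,270].tolist(),b[r,241].tolist(),b[r,244].tolist())
```

```text
0 [[[258.7, 220.6]], [[266.7, 189.2]], [[241.0, 187.2]]]
0.01 [[[258.7, 226.0]], [[266.9, 185.9]], [[240.9, 184.2]]]
0.02 [[[258.7, 231.8]], [[267.0, 182.6]], [[240.8, 181.1]]]
0.03 [[[258.8, 238.3]], [[267.2, 179.2]], [[240.6, 178.0]]]
196 [[23, 76, 79], [20, 75, 77], [34, 75, 79], [114, 119, 112], [120, 120, 114], [159, 158, 149], [119, 119, 113], [126, 126, 119], [30, 76, 78], [31, 78, 81]]
200 [[34, 79, 81], [28, 75, 78], [33, 80, 78], [113, 112, 106], [116, 119, 110], [117, 116, 111], [120, 119, 113], [115, 116, 111], [32, 77, 80], [39, 80, 82]]
204 [[32, 76, 78], [27, 73, 77], [26, 73, 77], [111, 114, 107], [116, 118, 108], [119, 119, 114], [120, 120, 114], [114, 114, 108], [40, 83, 85], [34, 87, 94]]
208 [[31, 75, 78], [24, 75, 78], [27, 72, 76], [113, 114, 105], [119, 119, 113], [117, 117, 109], [119, 117, 110], [110, 115, 107], [42, 132, 137], [45, 131, 137]]
212 [[28, 73, 73], [22, 70, 73], [26, 70, 75], [111, 111, 109], [117, 118, 112], [117, 119, 112], [118, 119, 113], [114, 117, 110], [41, 127, 130], [48, 134, 140]]
216 [[28, 75, 78], [23, 73, 76], [23, 73, 74], [114, 11
[... 2019 characters left out ...]
14] [48, 34, 30] [48, 35, 30]
176 [33, 14, 11] [33, 16, 13] [49, 34, 29] [69, 66, 61]
178 [34, 17, 14] [33, 16, 13] [72, 70, 67] [77, 76, 72]
180 [46, 36, 33] [70, 68, 64] [79, 77, 73] [81, 79, 74]
182 [69, 67, 64] [72, 69, 65] [80, 79, 75] [78, 77, 72]
184 [71, 69, 65] [70, 68, 64] [78, 77, 73] [58, 78, 78]
186 [70, 67, 63] [55, 68, 67] [54, 79, 81] [40, 82, 87]
188 [41, 45, 44] [11, 36, 38] [39, 75, 79] [40, 83, 87]
190 [26, 72, 76] [9, 33, 35] [34, 49, 50] [32, 47, 49]
192 [13, 35, 36] [11, 34, 37] [33, 49, 50] [32, 48, 49]
194 [11, 34, 36] [14, 36, 38] [31, 48, 49] [33, 49, 50]
196 [10, 34, 37] [12, 35, 37] [31, 48, 48] [38, 74, 77]
198 [14, 35, 37] [13, 35, 37] [33, 49, 50] [39, 72, 74]
```

The picture shows the closed fingertips resting just over the bar's top (scene row 180, ≈0.145 m), about 27 mm above the reported TCP, so the fingers were too high. Open, lower with force watched, and close again.

servo_tool(
  moves=[
    {"x": 0, "y": 0, "z": 0, "rx": 0, "ry": 0, "rz": 0},
    {"x": 0, "y": 0, "z": 0, "rx": 0, "ry": 0, "rz": 0},
    {"x": 0, "y": 0, "z": 0, "rx": 0, "ry": 0, "rz": 0},
    {"x": 0, "y": 0, "z": 0, "rx": 0, "ry": 0, "rz": 0},
    {"x": 0, "y": 0, "z": 0, "rx": 0, "ry": 0, "rz": 0},
    {"x": 0, "y": 0, "z": 0, "rx": 0, "ry": 0, "rz": 0},
    {"x": 0, "y": 0, "z": 0, "rx": 0, "ry": 0, "rz": 0},
    {"x": 0, "y": 0, "z": 0, "rx": 0, "ry": 0, "rz": 0},
  ],
  claw=60,
)

```text
clock: 5.17
tool_pos: [0.5575, 0.0057, 0.1172]
orientation: [-0.0, 0.991, 0.137, -0.0]
ft_force: [-0.2, 0.3, -0.4]
width: 0.0507
finger_force: 0.0
```

servo_tool(
  moves=[
    {"x": 0, "y": 0, "z": -0.006, "rx": 0, "ry": 0, "rz": 0},
    {"x": 0, "y": 0, "z": -0.006, "rx": 0, "ry": 0, "rz": 0},
    {"x": 0, "y": 0, "z": -0.006, "rx": 0, "ry": 0, "rz": 0},
    {"x": 0, "y": 0, "z": -0.006, "rx": 0, "ry": 0, "rz": 0},
    {"x": 0, "y": 0, "z": -0.006, "rx": 0, "ry": 0, "rz": 0},
    {"x": 0, "y": 0, "z": -0.006, "rx": 0, "ry": 0, "rz": 0},
    {"x": 0, "y": 0, "z": -0.006, "rx": 0, "ry": 0, "rz": 0},
    {"x": 0, "y": 0, "z": 0, "rx": 0, "ry": 0, "rz": 0},
  ],
)

```text
clock: 5.83
tool_pos: [0.5571, 0.0057, 0.0997]
orientation: [-0.0, 0.991, 0.137, -0.001]
ft_force: [0.5, -0.4, 0.3]
width: 0.0674
finger_force: 0.0
```

Run:
```python
from h import *
s=read_state();sc,si=cam("scene"),cam("side")
print(s["tool_pos"],s["width"],s["ft_force"])
a,b=capture("scene"),capture("side")
save(np.vstack([np.hstack([a[150:215,225:305],b[150:215,205:285]])]),"s4.png",5)
for y in(-1,1): 
  q=s["orientation"];Rm=R.from_quat([q[1],q[2],q[3],q[0]]).as_matrix()
  print([proj(c,s["tool_pos"]+Rm@[0,y*s["width"]/2,0]).round(1).tolist() for c in(sc,si)])
```

```text
[0.55714893 0.00568331 0.09966098] 0.06735966492246401 [ 0.45739976 -0.41755183  0.34185189]
[[[275.6, 200.7]], [[232.9, 188.4]]]
[[[257.8, 189.3]], [[249.8, 196.9]]]
```

View pics/s4.png

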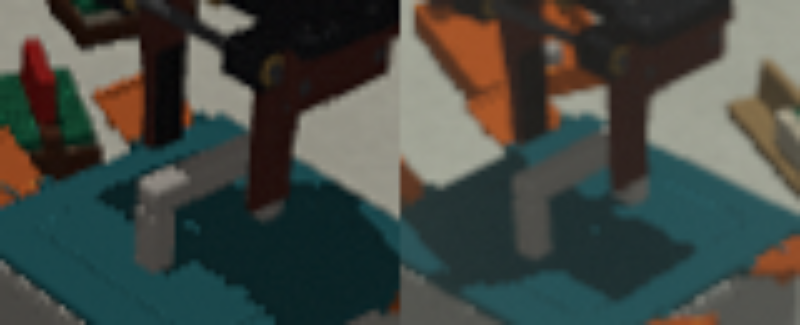

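Both fingers straddle the bar, tips (278,193) in scene, about 23 mm above the reported TCP. Lower a little more and close.

servo_tool(
  moves=[
    {"x": 0, "y": 0, "z": -0.006, "rx": 0, "ry": 0, "rz": 0},
    {"x": 0, "y": 0, "z": -0.006, "rx": 0, "ry": 0, "rz": 0},
    {"x": 0, "y": 0, "z": 0, "rx": 0, "ry": 0, "rz": 0},
    {"x": 0, "y": 0, "z": 0, "rx": 0, "ry": 0, "rz": 0},
    {"x": 0, "y": 0, "z": 0, "rx": 0, "ry": 0, "rz": 0},
    {"x": 0, "y": 0, "z": 0, "rx": 0, "ry": 0, "rz": 0},
    {"x": 0, "y": 0, "z": 0, "rx": 0, "ry": 0, "rz": 0},
    {"x": 0, "y": 0, "z": 0, "rx": 0, "ry": 0, "rz": 0},
  ],
  claw=255,
)

```text
clock: 6.6
tool_pos: [0.5576, 0.0054, 0.0957]
orientation: [0.0, 0.991, 0.137, 0.0]
ft_force: [1.5, -3.4, 0.5]
width: 0.0174
finger_force: 1.7
```

servo_tool(
  moves=[
    {"x": 0, "y": 0, "z": 0, "rx": 0, "ry": 0, "rz": 0},
    {"x": 0, "y": 0, "z": 0, "rx": 0, "ry": 0, "rz": 0},
    {"x": 0, "y": 0, "z": 0, "rx": 0, "ry": 0, "rz": 0},
    {"x": 0, "y": 0, "z": 0, "rx": 0, "ry": 0, "rz": 0},
    {"x": 0, "y": 0, "z": 0, "rx": 0, "ry": 0, "rz": 0},
    {"x": 0, "y": 0, "z": 0, "rx": 0, "ry": 0, "rz": 0},
    {"x": 0, "y": 0, "z": 0, "rx": 0, "ry": 0, "rz": 0},
    {"x": 0, "y": 0, "z": 0, "rx": 0, "ry": 0, "rz": 0},
  ],
)

```text
clock: 7.27
tool_pos: [0.5576, 0.0055, 0.0957]
orientation: [0.0, 0.991, 0.137, 0.0]
ft_force: [1.3, -3.4, 0.8]
width: 0.0156
finger_force: 30.0
```

servo_tool(
  moves=[
    {"x": 0, "y": 0, "z": 0.01, "rx": 0, "ry": 0, "rz": 0},
    {"x": 0, "y": 0, "z": 0.02, "rx": 0, "ry": 0, "rz": 0},
    {"x": 0, "y": 0, "z": 0.03, "rx": 0, "ry": 0, "rz": 0},
    {"x": 0, "y": 0, "z": 0.03, "rx": 0, "ry": 0, "rz": 0},
    {"x": 0, "y": 0, "z": 0.03, "rx": 0, "ry": 0, "rz": 0},
    {"x": 0, "y": 0, "z": 0.03, "rx": 0, "ry": 0, "rz": 0},
    {"x": 0, "y": 0, "z": 0.03, "rx": 0, "ry": 0, "rz": 0},
    {"x": 0, "y": 0, "z": 0.02, "rx": 0, "ry": 0, "rz": 0},
  ],
)

```text
clock: 7.93
tool_pos: [0.558, 0.0058, 0.1783]
orientation: [0.0, 0.991, 0.137, 0.001]
ft_force: [-0.3, 0.1, -5.0]
width: 0.0156
finger_force: 30.0
```

servo_tool(
  moves=[
    {"x": -0.01, "y": 0.04, "z": 0, "rx": 0, "ry": 0, "rz": 0},
    {"x": -0.02, "y": 0.08, "z": 0, "rx": 0, "ry": 0, "rz": 0},
    {"x": -0.03, "y": 0.1, "z": 0, "rx": 0, "ry": 0, "rz": 0},
    {"x": -0.03, "y": 0.1, "z": 0, "rx": 0, "ry": 0, "rz": 0},
    {"x": -0.03, "y": 0.1, "z": 0, "rx": 0, "ry": 0, "rz": 0},
    {"x": -0.03, "y": 0.1, "z": 0, "rx": 0, "ry": 0, "rz": 0},
    {"x": -0.03, "y": 0.1, "z": 0, "rx": 0, "ry": 0, "rz": 0},
    {"x": -0.01, "y": 0.05, "z": 0, "rx": 0, "ry": 0, "rz": 0},
  ],
)

```text
clock: 8.6
tool_pos: [0.4794, 0.2776, 0.1763]
orientation: [-0.001, 0.99, 0.139, -0.0]
ft_force: [0.3, 0.7, -5.4]
width: 0.0157
finger_force: 30.0
```

Run:
```python
from h import *
s=read_state();print(s["tool_pos"],s["width"],s["ft_force"],s["torque"])
a=capture("scene");b=capture("side")
save(np.hstack([a[100:384,150:400],b[60:344,130:380]]),"s5.png",1.5)
```

```text
[0.47941588 0.27764408 0.17629465] 0.015742384544177035 [ 0.30650312  0.74649867 -5.39307633] [0.00881469 0.17406235 0.00088334]
```

View pics/s5.png

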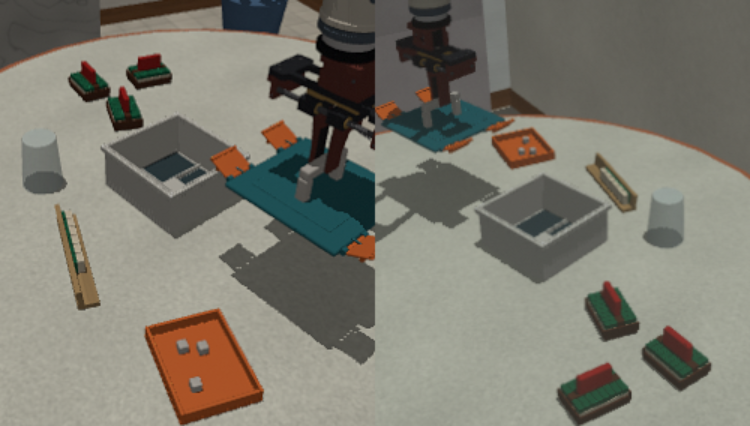

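The lid hangs level in the gripper, box open and empty, three caddies only. Lower the lid to the table.

servo_tool(
  moves=[
    {"x": 0, "y": 0, "z": -0.06, "rx": 0, "ry": 0, "rz": 0},
    {"x": 0, "y": 0, "z": -0.08, "rx": 0, "ry": 0, "rz": 0},
    {"x": 0, "y": 0, "z": -0.08, "rx": 0, "ry": 0, "rz": 0},
    {"x": 0, "y": 0, "z": -0.08, "rx": 0, "ry": 0, "rz": 0},
    {"x": 0, "y": 0, "z": -0.05, "rx": 0, "ry": 0, "rz": 0},
    {"x": 0, "y": 0, "z": -0.025, "rx": 0, "ry": 0, "rz": 0},
    {"x": 0, "y": 0, "z": -0.01, "rx": 0, "ry": 0, "rz": 0},
    {"x": 0, "y": 0, "z": -0.004, "rx": 0, "ry": 0, "rz": 0},
  ],
)

```text
clock: 9.37
tool_pos: [0.4821, 0.2729, 0.0206]
orientation: [0.0, 0.991, 0.137, 0.0]
ft_force: [0.3, -0.6, -5.1]
width: 0.0157
finger_force: 30.0
```

servo_tool(
  moves=[
    {"x": 0, "y": 0, "z": -0.002, "rx": 0, "ry": 0, "rz": 0},
    {"x": 0, "y": 0, "z": 0, "rx": 0, "ry": 0, "rz": 0},
    {"x": 0, "y": 0, "z": 0, "rx": 0, "ry": 0, "rz": 0},
    {"x": 0, "y": 0, "z": 0, "rx": 0, "ry": 0, "rz": 0},
    {"x": 0, "y": 0, "z": 0, "rx": 0, "ry": 0, "rz": 0},
    {"x": 0, "y": 0, "z": 0, "rx": 0, "ry": 0, "rz": 0},
    {"x": 0, "y": 0, "z": 0, "rx": 0, "ry": 0, "rz": 0},
    {"x": 0, "y": 0, "z": 0, "rx": 0, "ry": 0, "rz": 0},
  ],
)

```text
clock: 10.03
tool_pos: [0.4819, 0.2735, 0.0198]
orientation: [-0.0, 0.991, 0.137, 0.001]
ft_force: [0.1, 1.0, -3.0]
width: 0.0158
finger_force: 30.0
```

servo_tool(
  moves=[
    {"x": 0, "y": 0, "z": 0, "rx": 0, "ry": 0, "rz": 0},
    {"x": 0, "y": 0, "z": 0, "rx": 0, "ry": 0, "rz": 0},
    {"x": 0, "y": 0, "z": 0, "rx": 0, "ry": 0, "rz": 0},
    {"x": 0, "y": 0, "z": 0, "rx": 0, "ry": 0, "rz": 0},
    {"x": 0, "y": 0, "z": 0, "rx": 0, "ry": 0, "rz": 0},
    {"x": 0, "y": 0, "z": 0.05, "rx": 0, "ry": 0, "rz": 0},
    {"x": 0, "y": 0, "z": 0.1, "rx": 0, "ry": 0, "rz": 0},
    {"x": 0, "y": 0, "z": 0.1, "rx": 0, "ry": 0, "rz": 0},
  ],
  claw=60,
)

```text
clock: 10.7
tool_pos: [0.4803, 0.2726, 0.1185]
orientation: [0.001, 0.991, 0.137, -0.002]
ft_force: [0.9, 0.3, 1.1]
width: 0.0649
finger_force: 0.0
```

servo_tool(
  moves=[
    {"x": 0.02, "y": -0.06, "z": 0.08, "rx": 0, "ry": 0, "rz": 0},
    {"x": 0.02, "y": -0.06, "z": 0.08, "rx": 0, "ry": 0, "rz": 0},
    {"x": 0.02, "y": -0.07, "z": 0.07, "rx": 0, "ry": 0, "rz": 0},
    {"x": 0.02, "y": -0.08, "z": 0.06, "rx": 0, "ry": 0, "rz": 0},
    {"x": 0.02, "y": -0.09, "z": 0.05, "rx": 0, "ry": 0, "rz": 0},
    {"x": 0.02, "y": -0.09, "z": 0.05, "rx": 0, "ry": 0, "rz": 0},
    {"x": 0.02, "y": -0.09, "z": 0.05, "rx": 0, "ry": 0, "rz": 0},
    {"x": 0.02, "y": -0.09, "z": 0.04, "rx": 0, "ry": 0, "rz": 0},
  ],
)

```text
clock: 11.37
tool_pos: [0.5456, 0.0203, 0.3129]
orientation: [0.0, 0.991, 0.137, 0.001]
ft_force: [0.9, 0.1, 0.3]
width: 0.0673
finger_force: 0.0
```

servo_tool(
  moves=[
    {"x": 0.01, "y": -0.03, "z": 0, "rx": 0, "ry": 0, "rz": 0},
    {"x": 0.01, "y": -0.02, "z": 0, "rx": 0, "ry": 0, "rz": 0},
    {"x": 0, "y": 0, "z": 0, "rx": 0, "ry": 0, "rz": 0},
    {"x": 0, "y": 0, "z": 0, "rx": 0, "ry": 0, "rz": 0},
    {"x": 0, "y": 0, "z": 0, "rx": 0, "ry": 0, "rz": 0},
    {"x": 0, "y": 0, "z": 0, "rx": 0, "ry": 0, "rz": 0},
    {"x": 0, "y": 0, "z": 0, "rx": 0, "ry": 0, "rz": 0},
    {"x": 0, "y": 0, "z": 0, "rx": 0, "ry": 0, "rz": 0},
  ],
)

```text
clock: 12.03
tool_pos: [0.5533, 0.0029, 0.3107]
orientation: [-0.0, 0.99, 0.138, -0.0]
ft_force: [-0.1, 0.2, 0.3]
width: 0.0674
finger_force: 0.0
```

```bash
python3 look.py w6 orange:.02 teal:.017 green:.032 red:.064
```

```text
t 12.03 tcp [0.5533 0.0029 0.3107] yang -74.13 zax [-0.  0. -1.] w 0.0674 F [-0.1  0.2  0.3]
orange [70. 28.] 1722 (array([684.8, 354.5]), 148.1, 86.5, 84.1)
orange [86.  9.] 84 (array([702.3, 315.8]), 30.5, 26.2, 44.9)
orange [ 19. 122.] 390 (array([503.7, 398.9]), 50.6, 45.5, -74.9)
orange [157. 120.] 561 (array([565., 180.]), 46.3, 34.2, 16.1)
orange [ 33. 185.] 603 (array([397.4, 368.8]), 50.6, 48.9, -73.6)
orange [162. 185.] 457 (array([459.6, 150.6]), 48.1, 32.3, 14.9)
teal [ 97. 149.] 9401 (array([483.4, 273. ]), 189.0, 176.1, -74.4)
green [402. 194.] 515 (array([ 562.4, -250.8]), 82.5, 19.5, 78.3)
green [479. 201.] 517 (array([ 587.3, -386.1]), 84.4, 20.6, -84.6)
green [390. 210.] 437 (array([ 528.8, -243.6]), 81.8, 19.0, 76.6)
green [468. 219.] 338 (array([ 553.1, -388.5]), 83.9, 18.3, -86.6)
red [403. 206.] 224 (array([ 547.6, -240.1]), 67.3, 11.4, 79.9)
red [484. 214.] 276 (array([ 572.2, -377.7]), 73.4, 14.0, -84.6)
```

View pics/w6.png

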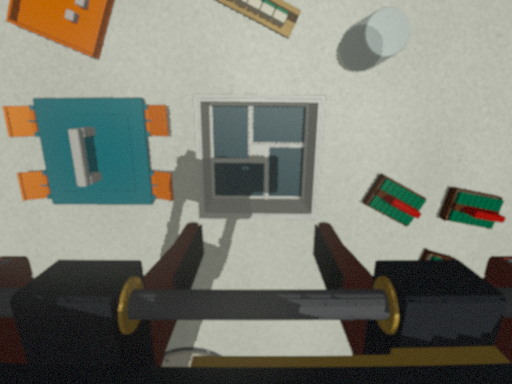

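The lid lies flat on the table at (97,149), box open with pinwheel pockets at (230,130),(280,122),(240,180),(287,170). Measuring the box from felt and rim.

Run:
```python
from h import *
im=cv2.imread("pics/w6.png")[...,::-1].copy()
s=read_state();C=cam("wrist",s)
p=onplane(C,[(194,97),(325,95),(312,217),(199,218)],.085);print(p.round(4),p.mean(0).round(4))
h=cv2.cvtColor(im,cv2.COLOR_RGB2HSV);print(h[125,230],h[125,280],h[180,240],h[165,287],h[145,258],h[210,250])
m=((h[...,0]>88)&(h[...,0]<115)&(h[...,1]>45)).astype(np.uint8)*255
m[:90]=0;m[230:]=0;m[:,:190]=0;m[:,330:]=0
for c,n,b in blobs(m,100): print(c.round(1),n,rect(C,b,.005))
m=cv2.morphologyEx(m,cv2.MORPH_OPEN,np.ones((3,3)))
cs,_=cv2.findContours(m,cv2.RETR_EXTERNAL,cv2.CHAIN_APPROX_NONE)
q=np.vstack(cs)[:,0];print(cv2.minAreaRect((onplane(C,q,.005)*1000).astype(np.float32)))
g=cv2.cvtColor(im,cv2.COLOR_RGB2GRAY)
print(g[150,190:330].tolist());print(g[90:225,235].tolist())
```

```text
[[ 0.6192  0.1141]
 [ 0.6714 -0.0592]
 [ 0.4965 -0.0997]
 [ 0.4469  0.0679]] [0.5585 0.0058]
[ 92  39 104] [ 96  35 110] [92 67 53] [85 45 97] [ 33  13 191] [15 16 98]
[236.6 148.1] 191 (array([558.7,  44.1]), 34.4, 34.2, -74.1)
[286.  177.5] 511 (array([535.3, -51.7]), 75.4, 48.4, 18.1)
((538.2021484375, -8.330230712890625), (117.65628814697266, 30.714418411254883), 62.85877227783203)
[152, 155, 160, 168, 177, 178, 180, 186, 181, 181, 178, 167, 141, 110, 102, 101, 101, 98, 98, 109, 136, 164, 175, 157, 116, 90, 86, 85, 87, 87, 90, 91, 85, 88, 88, 94, 90, 89, 88, 87, 89, 88, 93, 89, 89, 93, 87, 95, 92, 89, 94, 86, 91, 90, 88, 95, 92, 112, 149, 171, 179, 188, 190, 191, 192, 191, 190, 190, 191, 191, 191, 191, 192, 190, 191, 191, 191, 188, 170, 139, 107, 94, 93, 96, 94, 96, 95, 96, 94, 93, 91, 96, 96, 99, 96, 92, 98, 96, 95, 95, 96, 95, 95, 96, 98, 97, 96, 98, 99, 93, 85, 71, 66, 76, 96, 105, 109, 100, 95, 91, 88, 93, 96, 95, 111, 151, 178, 187, 186, 186, 187, 187, 188, 187, 187, 188, 192, 193, 191, 190]
[192, 194, 190, 190, 191, 189, 188, 183, 185, 189, 185, 160, 126, 113, 116, 104, 92, 97, 100, 107, 101, 105, 102, 101, 105, 99, 100, 100, 108, 100, 98, 98, 97, 99, 97, 100, 98, 95, 96, 99, 97, 99, 99, 97, 97, 96, 98, 94, 90, 98, 91, 90, 96, 91, 94, 92, 91, 93, 92, 91, 93, 91, 88, 92, 90, 87, 86, 86, 96, 101, 105, 104, 95, 69, 54, 54, 52, 50, 48, 49, 47, 50, 53, 53, 51, 47, 50, 47, 51, 46, 51, 50, 44, 54, 52, 49, 48, 47, 50, 44, 52, 51, 48, 52, 52, 78, 94, 102, 98, 94, 91, 93, 94, 90, 95, 95, 94, 94, 95, 94, 91, 97, 97, 102, 106, 106, 110, 112, 108, 118, 124, 129, 132, 140, 148]
```

Box centre ≈ (0.558, 0.005), yaw ≈ 15.1°. Next, a closer look at the first caddy.

servo_tool(
  moves=[
    {"x": 0, "y": -0.045, "z": -0.01, "rx": 0, "ry": 0, "rz": 0.56},
    {"x": 0, "y": -0.045, "z": -0.01, "rx": 0, "ry": 0, "rz": 0.56},
    {"x": 0, "y": -0.045, "z": -0.01, "rx": 0, "ry": 0, "rz": 0.56},
    {"x": 0, "y": -0.045, "z": -0.01, "rx": 0, "ry": 0, "rz": 0.56},
    {"x": 0, "y": -0.045, "z": -0.01, "rx": 0, "ry": 0, "rz": 0.56},
    {"x": 0, "y": -0.045, "z": -0.01, "rx": 0, "ry": 0, "rz": 0.56},
    {"x": 0, "y": -0.045, "z": -0.01, "rx": 0, "ry": 0, "rz": 0.56},
    {"x": 0, "y": -0.045, "z": -0.01, "rx": 0, "ry": 0, "rz": 0.56},
  ],
  claw=60,
)

```text
clock: 12.75
tool_pos: [0.5534, -0.1426, 0.2787]
orientation: [0.0, 0.918, 0.397, 0.0]
ft_force: [0.0, -0.3, -0.4]
width: 0.0671
finger_force: 0.0
```

servo_tool(
  moves=[
    {"x": 0, "y": -0.045, "z": -0.02, "rx": 0, "ry": 0, "rz": 0.56},
    {"x": 0, "y": -0.045, "z": -0.02, "rx": 0, "ry": 0, "rz": 0.56},
    {"x": 0, "y": -0.045, "z": -0.02, "rx": 0, "ry": 0, "rz": 0.56},
    {"x": 0, "y": -0.045, "z": -0.02, "rx": 0, "ry": 0, "rz": 0.56},
    {"x": 0, "y": -0.045, "z": -0.02, "rx": 0, "ry": 0, "rz": 0.56},
    {"x": 0, "y": -0.045, "z": -0.02, "rx": 0, "ry": 0, "rz": 0.56},
    {"x": 0, "y": -0.045, "z": -0.02, "rx": 0, "ry": 0, "rz": 0.56},
    {"x": 0, "y": -0.045, "z": 0, "rx": 0, "ry": 0, "rz": 0.56},
  ],
)

```text
clock: 13.42
tool_pos: [0.553, -0.2864, 0.2207]
orientation: [-0.001, 0.779, 0.627, -0.001]
ft_force: [-0.2, 0.5, 0.3]
width: 0.0671
finger_force: 0.0
```

```bash
python3 look.py w7 green:.032 red:.064
```

```text
t 13.42 tcp [ 0.553  -0.2864  0.2207] yang -12.4 zax [-0.003  0.002 -1.   ] w 0.0671 F [-0.2  0.5  0.3]
green [257. 120.] 266 (array([ 566.6, -227.3]), 28.9, 18.1, 77.7)
green [232. 141.] 345 (array([ 527.7, -241.7]), 68.4, 16.7, 75.2)
green [254. 151.] 176 (array([ 555.9, -260.7]), 43.5, 12.0, 77.8)
green [295. 232.] 706 (array([ 586.5, -388.5]), 81.4, 19.3, -84.9)
green [272. 238.] 613 (array([ 552.9, -391.4]), 81.4, 18.9, -85.3)
green [488. 246.] 1273 (array([ 868.4, -477.8]), 88.4, 61.4, 43.5)
green [207. 237.] 101 (array([ 460.2, -366.9]), 19.5, 13.5, 86.6)
green [165. 243.] 204 (array([ 402.1, -365.9]), 32.2, 19.8, -1.5)
green [209. 258.] 153 (array([ 452.6, -400.7]), 26.3, 17.1, -1.9)
red [245. 144.] 191 (array([ 544.6, -249.8]), 52.9, 9.5, 77.1)
red [286. 245.] 284 (array([ 570.1, -389.5]), 53.8, 11.0, -84.6)
```

View pics/w7.png

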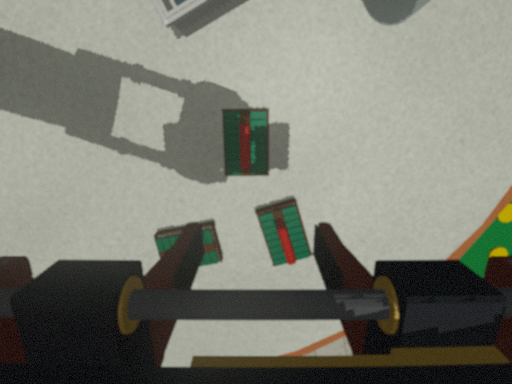

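Caddy A's fin at (245,144) → (0.5446,−0.2498), 77.5°; B (286,245) → (0.570,−0.3895), −84.8°. Grasp A.

servo_tool(
  moves=[
    {"x": -0.01, "y": 0.03, "z": -0.05, "rx": 0, "ry": 0, "rz": 0},
    {"x": -0.01, "y": 0.03, "z": -0.05, "rx": 0, "ry": 0, "rz": 0},
    {"x": 0, "y": 0.031, "z": -0.05, "rx": 0, "ry": 0, "rz": 0},
    {"x": 0, "y": 0, "z": -0.08, "rx": 0, "ry": 0, "rz": 0},
    {"x": 0, "y": 0, "z": -0.08, "rx": 0, "ry": 0, "rz": 0},
    {"x": 0, "y": 0, "z": -0.08, "rx": 0, "ry": 0, "rz": 0},
    {"x": 0, "y": 0, "z": -0.07, "rx": 0, "ry": 0, "rz": 0},
    {"x": 0, "y": 0, "z": -0.05, "rx": 0, "ry": 0, "rz": 0},
  ],
)

```text
clock: 14.13
tool_pos: [0.5443, -0.2483, 0.0157]
orientation: [-0.001, 0.781, 0.625, -0.001]
ft_force: [0.4, 0.7, -0.0]
width: 0.0669
finger_force: 0.0
```

servo_tool(
  moves=[
    {"x": 0, "y": 0, "z": 0, "rx": 0, "ry": 0, "rz": 0},
    {"x": 0, "y": 0, "z": 0, "rx": 0, "ry": 0, "rz": 0},
    {"x": 0, "y": 0, "z": 0, "rx": 0, "ry": 0, "rz": 0},
    {"x": 0, "y": 0, "z": 0, "rx": 0, "ry": 0, "rz": 0},
    {"x": 0, "y": 0, "z": 0, "rx": 0, "ry": 0, "rz": 0},
    {"x": 0, "y": 0, "z": 0, "rx": 0, "ry": 0, "rz": 0},
    {"x": 0, "y": 0, "z": 0, "rx": 0, "ry": 0, "rz": 0},
    {"x": 0, "y": 0, "z": 0, "rx": 0, "ry": 0, "rz": 0},
  ],
  claw=255,
)

```text
clock: 14.8
tool_pos: [0.5457, -0.2498, 0.0194]
orientation: [0.0, 0.78, 0.625, 0.0]
ft_force: [-0.2, 0.0, -0.4]
width: 0.0173
finger_force: 0.0
```

servo_tool(
  moves=[
    {"x": 0, "y": 0, "z": 0, "rx": 0, "ry": 0, "rz": 0},
    {"x": 0, "y": 0, "z": 0, "rx": 0, "ry": 0, "rz": 0},
    {"x": 0, "y": 0, "z": 0, "rx": 0, "ry": 0, "rz": 0},
    {"x": 0, "y": 0, "z": 0, "rx": 0, "ry": 0, "rz": 0},
    {"x": 0, "y": 0, "z": 0, "rx": 0, "ry": 0, "rz": 0},
    {"x": 0, "y": 0, "z": 0, "rx": 0, "ry": 0, "rz": 0},
    {"x": 0, "y": 0, "z": 0, "rx": 0, "ry": 0, "rz": 0},
    {"x": 0, "y": 0, "z": 0, "rx": 0, "ry": 0, "rz": 0},
  ],
)

```text
clock: 15.47
tool_pos: [0.5454, -0.2496, 0.0189]
orientation: [-0.0, 0.78, 0.625, -0.0]
ft_force: [-2.4, 0.2, 1.8]
width: 0.0114
finger_force: 29.9
```

servo_tool(
  moves=[
    {"x": 0, "y": 0, "z": 0.02, "rx": 0, "ry": 0, "rz": 0},
    {"x": 0, "y": 0, "z": 0.04, "rx": 0, "ry": 0, "rz": 0},
    {"x": 0, "y": 0, "z": 0.05, "rx": 0, "ry": 0, "rz": 0},
    {"x": 0, "y": 0, "z": 0.05, "rx": 0, "ry": 0, "rz": 0},
    {"x": 0, "y": 0, "z": 0.05, "rx": 0, "ry": 0, "rz": 0},
    {"x": 0, "y": 0, "z": 0.05, "rx": 0, "ry": 0, "rz": 0},
    {"x": 0, "y": 0, "z": 0.04, "rx": 0, "ry": 0, "rz": 0},
    {"x": 0, "y": 0, "z": 0.02, "rx": 0, "ry": 0, "rz": 0},
  ],
)

```text
clock: 16.13
tool_pos: [0.5464, -0.25, 0.1497]
orientation: [0.002, 0.78, 0.625, 0.001]
ft_force: [0.4, -0.1, -2.1]
width: 0.012
finger_force: 29.8
```

servo_tool(
  moves=[
    {"x": 0.03, "y": 0.05, "z": 0, "rx": 0, "ry": 0, "rz": 0.5},
    {"x": 0.02, "y": 0.09, "z": 0, "rx": 0, "ry": 0, "rz": 0.5},
    {"x": 0.02, "y": 0.09, "z": 0, "rx": 0, "ry": 0, "rz": 0.5},
    {"x": 0.02, "y": 0.09, "z": 0, "rx": 0, "ry": 0, "rz": 0.5},
    {"x": 0.02, "y": 0.09, "z": 0, "rx": 0, "ry": 0, "rz": 0.5},
    {"x": 0.02, "y": 0.09, "z": 0, "rx": 0, "ry": 0, "rz": 0.5},
    {"x": 0.02, "y": 0.06, "z": 0, "rx": 0, "ry": 0, "rz": 0.5},
    {"x": 0.02, "y": 0.026, "z": 0, "rx": 0, "ry": 0, "rz": 0.53},
  ],
)

```text
clock: 16.8
tool_pos: [0.6135, -0.0112, 0.1461]
orientation: [-0.001, 0.605, 0.796, 0.0]
ft_force: [0.4, -0.1, -1.6]
width: 0.0117
finger_force: 29.8
```

servo_tool(
  moves=[
    {"x": 0, "y": 0, "z": 0, "rx": 0, "ry": 0, "rz": 0},
    {"x": 0, "y": 0, "z": 0, "rx": 0, "ry": 0, "rz": 0},
    {"x": 0, "y": 0, "z": 0, "rx": 0, "ry": 0, "rz": 0},
    {"x": 0, "y": 0, "z": 0, "rx": 0, "ry": 0, "rz": 0},
    {"x": 0, "y": 0, "z": 0, "rx": 0, "ry": 0, "rz": 0},
    {"x": 0, "y": 0, "z": 0, "rx": 0, "ry": 0, "rz": 0},
    {"x": 0, "y": 0, "z": 0, "rx": 0, "ry": 0, "rz": 0},
    {"x": 0, "y": 0, "z": 0, "rx": 0, "ry": 0, "rz": 0},
  ],
)

```text
clock: 17.47
tool_pos: [0.6134, -0.0157, 0.1469]
orientation: [0.0, 0.608, 0.794, 0.0]
ft_force: [0.5, 0.3, -1.2]
width: 0.011
finger_force: 29.8
```

```bash
python3 look.py w8 red:.192
python3 - <<'E'
from h import *
a=capture("scene");b=capture("side");save(np.hstack([a[110:260,150:350],b[110:260,150:350]]),"s8.png",2)
E
```

```text
t 17.47 tcp [ 0.6134 -0.0157  0.1469] yang 15.05 zax [ 0. -0. -1.] w 0.011 F [ 0.5  0.3 -1.2]
red [258. 240.] 1807 (array([613.6, -11.6]), 61.5, 11.6, -74.3)
```

View pics/w8.png

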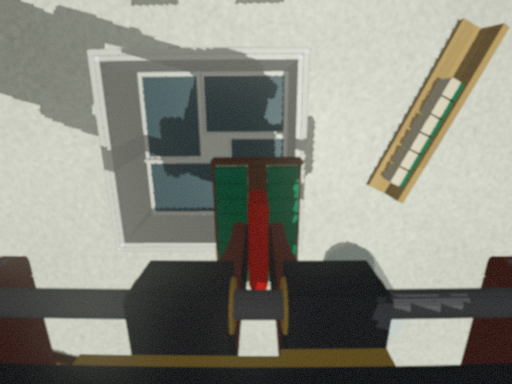

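Caddy A hangs over pocket1; box floor corners at (140,73), (289,73), (152,211), rim corners at (88,50), (308,49), (122,247). Check the box pose from these.

Run:
```python
from h import *
C=cam("wrist",read_state())
for z,px in((.085,[(88,50),(308,49),(122,247)]),(.005,[(140,73),(289,73),(152,211)])):
    p=onplane(C,px,z)*1000; a=p[0]-p[2];b=p[0]-p[1]
    print(p.round(1).tolist(),"c",((p[1]+p[2])/2).round(1),"len",np.linalg.norm(a).round(1),np.linalg.norm(b).round(1),"ang",np.degrees(np.arctan2(a[1],a[0])).round(2),np.degrees(np.arctan2(b[1],b[0])).round(2))
im=cv2.imread("pics/w8.png",0)
print(im[110,80:320:1].tolist());print(im[40:260,180].tolist())
```

```text
[[448.0, 68.4], [621.8, 115.2], [500.1, -100.9]] c [560.9   7.1] len 177.2 179.9 ang 107.07 -164.93
[[461.1, 62.5], [617.6, 104.3], [500.4, -91.6]] c [559.    6.4] len 159.0 162.0 ang 104.31 -165.05
[137, 134, 133, 133, 135, 135, 134, 136, 129, 132, 134, 148, 179, 201, 204, 201, 201, 201, 203, 200, 194, 196, 201, 201, 194, 171, 136, 117, 115, 112, 114, 114, 112, 117, 112, 116, 112, 113, 110, 113, 112, 114, 110, 113, 112, 115, 111, 111, 111, 111, 113, 111, 112, 108, 111, 114, 115, 111, 109, 115, 144, 182, 201, 202, 187, 149, 110, 94, 93, 94, 92, 96, 95, 96, 95, 95, 93, 96, 92, 93, 97, 98, 91, 94, 98, 93, 97, 94, 98, 98, 93, 99, 97, 100, 100, 97, 101, 98, 102, 98, 100, 99, 102, 97, 85, 69, 63, 58, 56, 53, 61, 53, 57, 57, 54, 57, 53, 75, 105, 124, 126, 123, 119, 119, 116, 97, 72, 60, 52, 61, 60, 56, 52, 51, 62, 55, 57, 56, 58, 54, 59, 58, 53, 58, 61, 55, 54, 61, 56, 61, 57, 54, 57, 55, 59, 58, 59, 56, 55, 56, 58, 59, 63, 57, 56, 60, 58, 65, 61, 62, 57, 58, 56, 61, 61, 59, 64, 59, 65, 64, 65, 63, 61, 62, 64, 79, 107, 114, 121, 123, 123, 120, 122, 122, 125, 121, 123, 123, 121, 124, 125, 1
[... 485 characters left out ...]
100, 93, 98, 102, 99, 98, 100, 100, 102, 99, 100, 99, 99, 99, 99, 100, 93, 77, 64, 57, 55, 49, 55, 58, 53, 57, 58, 55, 54, 55, 50, 56, 57, 54, 53, 48, 58, 50, 55, 57, 53, 52, 53, 48, 52, 57, 49, 58, 56, 57, 51, 54, 54, 54, 58, 62, 92, 115, 120, 118, 126, 121, 112, 89, 62, 56, 53, 50, 56, 54, 55, 54, 56, 64, 72, 85, 83, 90, 93, 98, 96, 96, 98, 96, 94, 98, 93, 95, 98, 97, 94, 91, 96, 96, 93, 91, 93, 95, 96, 93, 97, 95, 93, 96, 89, 93, 90, 76, 61, 58, 68, 95, 114, 122, 122, 114, 111, 111, 108, 110, 110, 109, 107, 109, 113, 110, 110, 113, 107, 111, 110, 110, 113, 112, 107, 112, 108, 108, 114, 112, 108, 117, 144, 183, 200, 203, 199, 198, 200, 201, 201, 200, 200, 202, 203, 202, 205, 207, 206, 193]
```

servo_tool(
  moves=[
    {"x": 0.001, "y": 0.003, "z": -0.03, "rx": 0, "ry": 0, "rz": 0},
    {"x": 0, "y": 0, "z": -0.05, "rx": 0, "ry": 0, "rz": 0},
    {"x": 0, "y": 0, "z": -0.05, "rx": 0, "ry": 0, "rz": 0},
    {"x": 0, "y": 0, "z": -0.05, "rx": 0, "ry": 0, "rz": 0},
    {"x": 0, "y": 0, "z": -0.05, "rx": 0, "ry": 0, "rz": 0},
    {"x": 0, "y": 0, "z": -0.04, "rx": 0, "ry": 0, "rz": 0},
    {"x": 0, "y": 0, "z": -0.025, "rx": 0, "ry": 0, "rz": 0},
    {"x": 0, "y": 0, "z": -0.01, "rx": 0, "ry": 0, "rz": 0},
  ],
)

```text
clock: 18.28
tool_pos: [0.6117, -0.0138, 0.0236]
orientation: [-0.002, 0.608, 0.794, -0.001]
ft_force: [-10.9, 0.6, 16.3]
width: 0.0116
finger_force: 30.1
```

servo_tool(
  moves=[
    {"x": 0, "y": 0, "z": 0, "rx": 0, "ry": 0, "rz": 0},
    {"x": 0, "y": 0, "z": 0, "rx": 0, "ry": 0, "rz": 0},
    {"x": 0, "y": 0, "z": 0, "rx": 0, "ry": 0, "rz": 0},
    {"x": 0, "y": 0, "z": 0, "rx": 0, "ry": 0, "rz": 0},
    {"x": 0, "y": 0, "z": 0, "rx": 0, "ry": 0, "rz": 0},
    {"x": 0, "y": 0, "z": 0, "rx": 0, "ry": 0, "rz": 0},
    {"x": 0, "y": 0, "z": 0, "rx": 0, "ry": 0, "rz": 0},
    {"x": 0, "y": 0, "z": 0, "rx": 0, "ry": 0, "rz": 0},
  ],
)

```text
clock: 18.95
tool_pos: [0.6139, -0.014, 0.0249]
orientation: [0.0, 0.608, 0.794, 0.0]
ft_force: [-1.1, -0.1, -2.4]
width: 0.0116
finger_force: 30.0
```

servo_tool(
  moves=[
    {"x": 0, "y": 0, "z": 0, "rx": 0, "ry": 0, "rz": 0},
    {"x": 0, "y": 0, "z": 0, "rx": 0, "ry": 0, "rz": 0},
    {"x": 0, "y": 0, "z": 0, "rx": 0, "ry": 0, "rz": 0},
    {"x": 0, "y": 0, "z": 0, "rx": 0, "ry": 0, "rz": 0},
    {"x": 0, "y": 0, "z": 0.03, "rx": 0, "ry": 0, "rz": 0},
    {"x": 0, "y": 0, "z": 0.08, "rx": 0, "ry": 0, "rz": 0},
    {"x": 0, "y": 0, "z": 0.1, "rx": 0, "ry": 0, "rz": 0},
    {"x": 0, "y": 0, "z": 0.1, "rx": 0, "ry": 0, "rz": 0},
  ],
  claw=168,
)

```text
clock: 19.62
tool_pos: [0.613, -0.0139, 0.1503]
orientation: [-0.001, 0.608, 0.794, -0.0]
ft_force: [1.0, -0.1, 0.5]
width: 0.0301
finger_force: 0.0
```

servo_tool(
  moves=[
    {"x": -0.01, "y": -0.06, "z": 0.03, "rx": 0, "ry": 0, "rz": -0.1},
    {"x": -0.02, "y": -0.06, "z": 0.03, "rx": 0, "ry": 0, "rz": -0.1},
    {"x": -0.02, "y": -0.06, "z": 0.03, "rx": 0, "ry": 0, "rz": -0.1},
    {"x": -0.02, "y": -0.06, "z": 0, "rx": 0, "ry": 0, "rz": -0.1},
    {"x": -0.02, "y": -0.07, "z": 0, "rx": 0, "ry": 0, "rz": -0.1},
    {"x": -0.02, "y": -0.07, "z": 0, "rx": 0, "ry": 0, "rz": -0.1},
    {"x": -0.02, "y": -0.07, "z": 0, "rx": 0, "ry": 0, "rz": -0.1},
    {"x": -0.02, "y": -0.07, "z": 0, "rx": 0, "ry": 0, "rz": -0.1},
  ],
  claw=60,
)

```text
clock: 20.28
tool_pos: [0.5534, -0.2233, 0.1863]
orientation: [0.001, 0.646, 0.764, 0.0]
ft_force: [1.1, -0.5, 0.0]
width: 0.0666
finger_force: 0.0
```

servo_tool(
  moves=[
    {"x": -0.02, "y": -0.08, "z": 0, "rx": 0, "ry": 0, "rz": -0.1},
    {"x": -0.02, "y": -0.08, "z": 0, "rx": 0, "ry": 0, "rz": -0.1},
    {"x": -0.02, "y": -0.08, "z": 0, "rx": 0, "ry": 0, "rz": -0.1},
    {"x": -0.02, "y": -0.08, "z": 0, "rx": 0, "ry": 0, "rz": -0.1},
    {"x": 0, "y": -0.08, "z": 0, "rx": 0, "ry": 0, "rz": -0.1},
    {"x": 0, "y": -0.07, "z": 0, "rx": 0, "ry": 0, "rz": -0.1},
    {"x": 0, "y": -0.03, "z": 0, "rx": 0, "ry": 0, "rz": 0},
    {"x": 0, "y": 0, "z": 0, "rx": 0, "ry": 0, "rz": 0},
  ],
)

```text
clock: 20.95
tool_pos: [0.5208, -0.4248, 0.1847]
orientation: [-0.0, 0.674, 0.739, -0.0]
ft_force: [0.2, 0.4, -0.5]
width: 0.0672
finger_force: 0.0
```

```bash
python3 look.py w9 green:.032 red:.064
python3 - <<'E'
from h import *
for n in("scene","side"):
    im=capture(n);C=cam(n)
    for k,z in(("red",.069),("green",.037)):
        for c,a,b in blobs(mask(im,k),15):
            r=rect(C,b,z)
            if abs(r[0][0]-558)<110 and abs(r[0][1]-5)<110: print(n,k,c.round(),a,r)
    save(im,f"{n}9.png")
E
```

```text
t 20.95 tcp [ 0.5208 -0.4248  0.1847] yang 5.28 zax [-0.001 -0.    -1.   ] w 0.0672 F [ 0.2  0.4 -0.5]
green [184. 118.] 672 (array([ 425.9, -366.8]), 80.4, 19.0, -2.4)
green [285. 119.] 102 (array([ 549.3, -357.9]), 19.8, 10.2, 5.4)
green [315. 149.] 847 (array([ 585.8, -389.7]), 80.3, 18.7, -85.4)
green [285. 156.] 563 (array([ 552.6, -396.7]), 72.3, 18.7, -84.9)
green [152. 146.] 180 (array([ 393.5, -401.1]), 18.0, 15.8, -0.6)
green [198. 149.] 189 (array([ 445.4, -401.1]), 40.3, 17.4, -1.2)
green [486. 248.] 1432 (array([ 841.4, -497.5]), 78.6, 61.5, 52.0)
red [183. 136.] 168 (array([ 436.3, -383.6]), 36.5, 11.3, 0.0)
red [303. 153.] 134 (array([ 567. , -388.5]), 31.6, 10.9, -82.1)
red [196. 341.] 2520 (array([ 458.5, -657.5]), 99.5, 80.6, 5.7)
scene red [243. 207.] 63 (array([616. , -10.5]), 55.6, 12.8, -75.2)
scene green [255. 218.] 45 (array([589.2,   4.4]), 36.6, 15.9, -76.4)
side red [262. 200.] 44 (array([611.7, -16.4]), 52.3, 12.3, -76.7)
side green [252. 208.] 53 (array([590.1,   2.9]), 36.3, 20.9, -73.4)
```

A sits in pocket1 (fin ≈ (614,−13)); B at (0.570,−0.3897), C at (0.426,−0.384), −1.5°. Grasp B.

servo_tool(
  moves=[
    {"x": 0.031, "y": 0.022, "z": -0.03, "rx": 0, "ry": 0, "rz": 0},
    {"x": 0.031, "y": 0.022, "z": -0.03, "rx": 0, "ry": 0, "rz": 0},
    {"x": 0.031, "y": 0.022, "z": -0.03, "rx": 0, "ry": 0, "rz": 0},
    {"x": 0.03, "y": 0.022, "z": -0.03, "rx": 0, "ry": 0, "rz": 0},
    {"x": 0, "y": 0, "z": -0.08, "rx": 0, "ry": 0, "rz": 0},
    {"x": 0, "y": 0, "z": -0.08, "rx": 0, "ry": 0, "rz": 0},
    {"x": 0, "y": 0, "z": -0.08, "rx": 0, "ry": 0, "rz": 0},
    {"x": 0, "y": 0, "z": -0.06, "rx": 0, "ry": 0, "rz": 0},
  ],
)

```text
clock: 21.77
tool_pos: [0.571, -0.3837, 0.0116]
orientation: [-0.002, 0.672, 0.741, -0.0]
ft_force: [0.6, -0.1, -0.5]
width: 0.0673
finger_force: 0.0
```

servo_tool(
  moves=[
    {"x": 0, "y": 0, "z": 0, "rx": 0, "ry": 0, "rz": 0},
    {"x": 0, "y": 0, "z": 0, "rx": 0, "ry": 0, "rz": 0},
    {"x": 0, "y": 0, "z": 0, "rx": 0, "ry": 0, "rz": 0},
    {"x": 0, "y": 0, "z": 0, "rx": 0, "ry": 0, "rz": 0},
    {"x": 0, "y": 0, "z": 0, "rx": 0, "ry": 0, "rz": 0},
    {"x": 0, "y": 0, "z": 0, "rx": 0, "ry": 0, "rz": 0},
    {"x": 0, "y": 0, "z": 0, "rx": 0, "ry": 0, "rz": 0},
    {"x": 0, "y": 0, "z": 0, "rx": 0, "ry": 0, "rz": 0},
  ],
  claw=255,
)

```text
clock: 22.43
tool_pos: [0.5711, -0.3871, 0.0176]
orientation: [0.0, 0.673, 0.74, -0.0]
ft_force: [-3.3, 0.4, 1.8]
width: 0.0178
finger_force: 1.3
```

servo_tool(
  moves=[
    {"x": 0, "y": 0, "z": 0, "rx": 0, "ry": 0, "rz": 0},
    {"x": 0, "y": 0, "z": 0, "rx": 0, "ry": 0, "rz": 0},
    {"x": 0, "y": 0, "z": 0, "rx": 0, "ry": 0, "rz": 0},
    {"x": 0, "y": 0, "z": 0, "rx": 0, "ry": 0, "rz": 0},
    {"x": 0, "y": 0, "z": 0, "rx": 0, "ry": 0, "rz": 0},
    {"x": 0, "y": 0, "z": 0, "rx": 0, "ry": 0, "rz": 0},
    {"x": 0, "y": 0, "z": 0, "rx": 0, "ry": 0, "rz": 0},
    {"x": 0, "y": 0, "z": 0, "rx": 0, "ry": 0, "rz": 0},
  ],
)

```text
clock: 23.1
tool_pos: [0.5709, -0.3869, 0.0168]
orientation: [-0.0, 0.673, 0.74, -0.0]
ft_force: [-1.7, -0.7, 0.3]
width: 0.0122
finger_force: 29.9
```

servo_tool(
  moves=[
    {"x": 0, "y": 0, "z": 0.02, "rx": 0, "ry": 0, "rz": 0},
    {"x": 0, "y": 0, "z": 0.04, "rx": 0, "ry": 0, "rz": 0},
    {"x": 0, "y": 0, "z": 0.05, "rx": 0, "ry": 0, "rz": 0},
    {"x": 0, "y": 0, "z": 0.05, "rx": 0, "ry": 0, "rz": 0},
    {"x": 0, "y": 0, "z": 0.05, "rx": 0, "ry": 0, "rz": 0},
    {"x": 0, "y": 0, "z": 0.05, "rx": 0, "ry": 0, "rz": 0},
    {"x": 0, "y": 0, "z": 0.04, "rx": 0, "ry": 0, "rz": 0},
    {"x": 0, "y": 0, "z": 0.02, "rx": 0, "ry": 0, "rz": 0},
  ],
)

```text
clock: 23.77
tool_pos: [0.572, -0.3869, 0.1479]
orientation: [0.002, 0.672, 0.74, 0.0]
ft_force: [0.2, 0.4, -2.5]
width: 0.0118
finger_force: 29.8
```

servo_tool(
  moves=[
    {"x": -0.01, "y": 0.05, "z": 0, "rx": 0, "ry": 0, "rz": 0.1},
    {"x": -0.01, "y": 0.07, "z": 0, "rx": 0, "ry": 0, "rz": 0.1},
    {"x": -0.01, "y": 0.08, "z": 0, "rx": 0, "ry": 0, "rz": 0.1},
    {"x": -0.01, "y": 0.08, "z": 0, "rx": 0, "ry": 0, "rz": 0.1},
    {"x": -0.01, "y": 0.08, "z": 0, "rx": 0, "ry": 0, "rz": 0.1},
    {"x": -0.01, "y": 0.08, "z": 0, "rx": 0, "ry": 0, "rz": 0.1},
    {"x": -0.01, "y": 0.08, "z": 0, "rx": 0, "ry": 0, "rz": 0.1},
    {"x": -0.01, "y": 0.08, "z": 0, "rx": 0, "ry": 0, "rz": 0.1},
  ],
)

```text
clock: 24.43
tool_pos: [0.5385, -0.145, 0.1441]
orientation: [-0.001, 0.636, 0.772, 0.0]
ft_force: [0.5, -0.4, -3.0]
width: 0.0118
finger_force: 30.0
```

servo_tool(
  moves=[
    {"x": -0.02, "y": 0.09, "z": 0, "rx": 0, "ry": 0, "rz": 0.15},
    {"x": -0.02, "y": 0.09, "z": 0, "rx": 0, "ry": 0, "rz": 0.15},
    {"x": -0.02, "y": 0.09, "z": 0, "rx": 0, "ry": 0, "rz": 0.15},
    {"x": -0.02, "y": 0.07, "z": 0, "rx": 0, "ry": 0, "rz": 0.15},
    {"x": -0.01, "y": 0.05, "z": 0, "rx": 0, "ry": 0, "rz": 0},
    {"x": 0, "y": 0.035, "z": 0, "rx": 0, "ry": 0, "rz": 0},
    {"x": 0, "y": 0.014, "z": 0, "rx": 0, "ry": 0, "rz": 0},
    {"x": 0, "y": 0, "z": 0, "rx": 0, "ry": 0, "rz": 0},
  ],
)

```text
clock: 25.1
tool_pos: [0.5029, 0.03, 0.1444]
orientation: [-0.0, 0.607, 0.795, 0.0]
ft_force: [0.2, -1.0, -2.4]
width: 0.0121
finger_force: 30.0
```

servo_tool(
  moves=[
    {"x": 0, "y": 0, "z": 0, "rx": 0, "ry": 0, "rz": 0},
    {"x": 0, "y": 0, "z": 0, "rx": 0, "ry": 0, "rz": 0},
    {"x": 0, "y": 0, "z": 0, "rx": 0, "ry": 0, "rz": 0},
    {"x": 0, "y": 0, "z": 0, "rx": 0, "ry": 0, "rz": 0},
    {"x": 0, "y": 0, "z": 0, "rx": 0, "ry": 0, "rz": 0},
    {"x": 0, "y": 0, "z": 0, "rx": 0, "ry": 0, "rz": 0},
    {"x": 0, "y": 0, "z": 0, "rx": 0, "ry": 0, "rz": 0},
    {"x": 0, "y": 0, "z": 0, "rx": 0, "ry": 0, "rz": 0},
  ],
)

```text
clock: 25.77
tool_pos: [0.5031, 0.0287, 0.1448]
orientation: [0.0, 0.608, 0.794, 0.0]
ft_force: [0.9, -0.8, -2.5]
width: 0.0116
finger_force: 30.0
```

```bash
python3 look.py w10 red:.197 green:.165
```

```text
t 25.77 tcp [0.5031 0.0287 0.1448] yang 15.09 zax [ 0.  0. -1.] w 0.0116 F [ 0.9 -0.8 -2.5]
red [258. 243.] 1677 (array([503. ,  34.3]), 54.8, 11.1, -74.9)
red [346. 243.] 578 (array([548.4,  48.8]), 22.7, 9.7, -74.1)
green [232. 202.] 1432 (array([485.9,  34.9]), 56.0, 19.3, -74.6)
green [285. 204.] 1780 (array([517.6,  42.7]), 57.8, 19.6, -74.3)
green [326. 234.] 977 (array([548.7,  37.7]), 37.9, 12.3, -74.6)
green [359. 229.] 615 (array([567.9,  43.2]), 37.4, 11.8, -74.1)
```

servo_tool(
  moves=[
    {"x": 0.001, "y": 0, "z": -0.03, "rx": 0, "ry": 0, "rz": 0},
    {"x": 0, "y": 0, "z": -0.05, "rx": 0, "ry": 0, "rz": 0},
    {"x": 0, "y": 0, "z": -0.05, "rx": 0, "ry": 0, "rz": 0},
    {"x": 0, "y": 0, "z": -0.05, "rx": 0, "ry": 0, "rz": 0},
    {"x": 0, "y": 0, "z": -0.05, "rx": 0, "ry": 0, "rz": 0},
    {"x": 0, "y": 0, "z": -0.04, "rx": 0, "ry": 0, "rz": 0},
    {"x": 0, "y": 0, "z": -0.02, "rx": 0, "ry": 0, "rz": 0},
    {"x": 0, "y": 0, "z": -0.01, "rx": 0, "ry": 0, "rz": 0},
  ],
)

```text
clock: 26.48
tool_pos: [0.5021, 0.0288, 0.0225]
orientation: [-0.001, 0.608, 0.794, -0.001]
ft_force: [0.1, -1.0, -2.7]
width: 0.0119
finger_force: 30.0
```

servo_tool(
  moves=[
    {"x": 0, "y": 0, "z": -0.004, "rx": 0, "ry": 0, "rz": 0},
    {"x": 0, "y": 0, "z": 0, "rx": 0, "ry": 0, "rz": 0},
    {"x": 0, "y": 0, "z": 0, "rx": 0, "ry": 0, "rz": 0},
    {"x": 0, "y": 0, "z": 0, "rx": 0, "ry": 0, "rz": 0},
    {"x": 0, "y": 0, "z": 0, "rx": 0, "ry": 0, "rz": 0},
    {"x": 0, "y": 0, "z": 0, "rx": 0, "ry": 0, "rz": 0},
    {"x": 0, "y": 0, "z": 0, "rx": 0, "ry": 0, "rz": 0},
    {"x": 0, "y": 0, "z": 0, "rx": 0, "ry": 0, "rz": 0},
  ],
)

```text
clock: 27.15
tool_pos: [0.5035, 0.0288, 0.0234]
orientation: [0.0, 0.608, 0.794, 0.0]
ft_force: [0.2, 0.2, -1.8]
width: 0.012
finger_force: 30.0
```

servo_tool(
  moves=[
    {"x": 0, "y": 0, "z": 0, "rx": 0, "ry": 0, "rz": 0},
    {"x": 0, "y": 0, "z": 0, "rx": 0, "ry": 0, "rz": 0},
    {"x": 0, "y": 0, "z": 0, "rx": 0, "ry": 0, "rz": 0},
    {"x": 0, "y": 0, "z": 0, "rx": 0, "ry": 0, "rz": 0},
    {"x": 0, "y": 0, "z": 0.03, "rx": 0, "ry": 0, "rz": 0},
    {"x": 0, "y": 0, "z": 0.08, "rx": 0, "ry": 0, "rz": 0},
    {"x": 0, "y": 0, "z": 0.1, "rx": 0, "ry": 0, "rz": 0},
    {"x": 0, "y": 0, "z": 0.1, "rx": 0, "ry": 0, "rz": 0},
  ],
  claw=168,
)

```text
clock: 27.82
tool_pos: [0.5027, 0.0288, 0.1489]
orientation: [-0.001, 0.608, 0.794, -0.0]
ft_force: [0.8, -0.4, 0.7]
width: 0.0299
finger_force: 0.0
```

servo_tool(
  moves=[
    {"x": -0.01, "y": -0.06, "z": 0.02, "rx": 0, "ry": 0, "rz": -0.97},
    {"x": -0.01, "y": -0.06, "z": 0.02, "rx": 0, "ry": 0, "rz": -0.97},
    {"x": -0.02, "y": -0.06, "z": 0.02, "rx": 0, "ry": 0, "rz": -0.97},
    {"x": -0.02, "y": -0.06, "z": 0.02, "rx": 0, "ry": 0, "rz": -0.97},
    {"x": -0.02, "y": -0.06, "z": 0.02, "rx": 0, "ry": 0, "rz": -0.97},
    {"x": -0.02, "y": -0.06, "z": 0, "rx": 0, "ry": 0, "rz": -0.97},
    {"x": -0.02, "y": -0.06, "z": 0, "rx": 0, "ry": 0, "rz": -0.97},
    {"x": -0.02, "y": -0.06, "z": 0, "rx": 0, "ry": 0, "rz": -0.97},
  ],
  claw=60,
)

```text
clock: 28.48
tool_pos: [0.4471, -0.1644, 0.1888]
orientation: [0.001, 0.901, 0.434, 0.001]
ft_force: [-0.4, 0.1, 0.5]
width: 0.0672
finger_force: 0.0
```

servo_tool(
  moves=[
    {"x": -0.02, "y": -0.08, "z": 0, "rx": 0, "ry": 0, "rz": -0.97},
    {"x": -0.02, "y": -0.08, "z": 0, "rx": 0, "ry": 0, "rz": -0.97},
    {"x": -0.02, "y": -0.08, "z": 0, "rx": 0, "ry": 0, "rz": -0.97},
    {"x": -0.02, "y": -0.08, "z": 0, "rx": 0, "ry": 0, "rz": -0.97},
    {"x": -0.01, "y": -0.08, "z": 0, "rx": 0, "ry": 0, "rz": -0.97},
    {"x": -0.01, "y": -0.08, "z": 0, "rx": 0, "ry": 0, "rz": -0.97},
    {"x": -0.01, "y": -0.05, "z": 0, "rx": 0, "ry": 0, "rz": -0.97},
    {"x": 0, "y": -0.02, "z": 0, "rx": 0, "ry": 0, "rz": -0.97},
  ],
)

```text
clock: 29.15
tool_pos: [0.4022, -0.3861, 0.1878]
orientation: [0.0, 1.0, -0.018, -0.0]
ft_force: [0.3, 0.6, 0.1]
width: 0.0675
finger_force: 0.0
```

servo_tool(
  moves=[
    {"x": 0, "y": 0, "z": 0, "rx": 0, "ry": 0, "rz": 0},
    {"x": 0, "y": 0, "z": 0, "rx": 0, "ry": 0, "rz": 0},
    {"x": 0, "y": 0, "z": 0, "rx": 0, "ry": 0, "rz": 0},
    {"x": 0, "y": 0, "z": 0, "rx": 0, "ry": 0, "rz": 0},
    {"x": 0, "y": 0, "z": 0, "rx": 0, "ry": 0, "rz": 0},
    {"x": 0, "y": 0, "z": 0, "rx": 0, "ry": 0, "rz": 0},
    {"x": 0, "y": 0, "z": 0, "rx": 0, "ry": 0, "rz": 0},
    {"x": 0, "y": 0, "z": 0, "rx": 0, "ry": 0, "rz": 0},
  ],
)

```text
clock: 29.82
tool_pos: [0.4036, -0.3829, 0.1873]
orientation: [0.0, 1.0, -0.014, 0.0]
ft_force: [-0.4, 0.4, 0.1]
width: 0.0671
finger_force: 0.0
```

```bash
python3 look.py w11 green:.032 red:.064;  python3 - <<'E'
from h import *
for n in("scene","side"):
    im=capture(n);C=cam(n)
    for k,z in(("red",.069),("green",.037)):
        for c,a,b in blobs(mask(im,k),15):
            r=rect(C,b,z)
            if abs(r[0][0]-558)<110 and abs(r[0][1]-5)<110: print(n,k,c.round(),a,r)
E
```

```text
t 29.82 tcp [ 0.4036 -0.3829  0.1873] yang -91.55 zax [ 0. -0. -1.] w 0.0671 F [-0.4  0.4  0.1]
green [245. 153.] 900 (array([ 425.2, -367.2]), 80.4, 18.9, -1.5)
green [274. 151.] 829 (array([ 424.4, -401.6]), 80.5, 18.9, -1.1)
red [488. 160.] 5309 (array([ 415.2, -635.7]), 137.5, 66.9, 11.9)
red [260. 159.] 418 (array([ 425.9, -384.1]), 53.5, 10.1, -1.2)
scene red [243. 207.] 62 (array([615.9, -10.5]), 55.6, 12.6, -75.2)
scene red [287. 205.] 61 (array([507.4,  27.7]), 53.9, 13.3, -73.8)
scene green [277. 213.] 85 (array([527.7,  11.2]), 44.8, 21.6, -74.9)
scene green [255. 218.] 44 (array([589.3,   4.3]), 36.8, 15.4, -78.3)
side red [223. 206.] 61 (array([503. ,  12.3]), 73.3, 16.5, -83.8)
side green [235. 214.] 37 (array([530.7,   4. ]), 36.8, 15.3, -76.8)
```

servo_tool(
  moves=[
    {"x": 0.02, "y": -0.003, "z": -0.04, "rx": 0, "ry": 0, "rz": 0.04},
    {"x": 0.02, "y": 0, "z": -0.04, "rx": 0, "ry": 0, "rz": 0},
    {"x": 0.014, "y": 0, "z": -0.04, "rx": 0, "ry": 0, "rz": 0},
    {"x": 0, "y": 0, "z": -0.08, "rx": 0, "ry": 0, "rz": 0},
    {"x": 0, "y": 0, "z": -0.08, "rx": 0, "ry": 0, "rz": 0},
    {"x": 0, "y": 0, "z": -0.08, "rx": 0, "ry": 0, "rz": 0},
    {"x": 0, "y": 0, "z": -0.05, "rx": 0, "ry": 0, "rz": 0},
    {"x": 0, "y": 0, "z": -0.017, "rx": 0, "ry": 0, "rz": 0},
  ],
)

```text
clock: 30.63
tool_pos: [0.4231, -0.3825, 0.0116]
orientation: [-0.003, 1.0, -0.012, -0.003]
ft_force: [-1.0, 0.7, -0.2]
width: 0.0672
finger_force: 0.0
```

servo_tool(
  moves=[
    {"x": 0, "y": 0, "z": 0, "rx": 0, "ry": 0, "rz": 0},
    {"x": 0, "y": 0, "z": 0, "rx": 0, "ry": 0, "rz": 0},
    {"x": 0, "y": 0, "z": 0, "rx": 0, "ry": 0, "rz": 0},
    {"x": 0, "y": 0, "z": 0, "rx": 0, "ry": 0, "rz": 0},
    {"x": 0, "y": 0, "z": 0, "rx": 0, "ry": 0, "rz": 0},
    {"x": 0, "y": 0, "z": 0, "rx": 0, "ry": 0, "rz": 0},
    {"x": 0, "y": 0, "z": 0, "rx": 0, "ry": 0, "rz": 0},
    {"x": 0, "y": 0, "z": 0, "rx": 0, "ry": 0, "rz": 0},
  ],
  claw=255,
)

```text
clock: 31.3
tool_pos: [0.4252, -0.3845, 0.0168]
orientation: [0.0, 1.0, -0.012, 0.0]
ft_force: [0.0, 0.4, 0.5]
width: 0.0171
finger_force: 0.0
```

servo_tool(
  moves=[
    {"x": 0, "y": 0, "z": 0, "rx": 0, "ry": 0, "rz": 0},
    {"x": 0, "y": 0, "z": 0, "rx": 0, "ry": 0, "rz": 0},
    {"x": 0, "y": 0, "z": 0, "rx": 0, "ry": 0, "rz": 0},
    {"x": 0, "y": 0, "z": 0, "rx": 0, "ry": 0, "rz": 0},
    {"x": 0, "y": 0, "z": 0, "rx": 0, "ry": 0, "rz": 0},
    {"x": 0, "y": 0, "z": 0, "rx": 0, "ry": 0, "rz": 0},
    {"x": 0, "y": 0, "z": 0, "rx": 0, "ry": 0, "rz": 0},
    {"x": 0, "y": 0, "z": 0, "rx": 0, "ry": 0, "rz": 0},
  ],
)

```text
clock: 31.97
tool_pos: [0.4251, -0.3846, 0.0165]
orientation: [0.0, 1.0, -0.012, 0.0]
ft_force: [-0.2, -2.3, -0.4]
width: 0.0116
finger_force: 30.0
```

servo_tool(
  moves=[
    {"x": 0, "y": 0, "z": 0.02, "rx": 0, "ry": 0, "rz": 0},
    {"x": 0, "y": 0, "z": 0.04, "rx": 0, "ry": 0, "rz": 0},
    {"x": 0, "y": 0, "z": 0.05, "rx": 0, "ry": 0, "rz": 0},
    {"x": 0, "y": 0, "z": 0.05, "rx": 0, "ry": 0, "rz": 0},
    {"x": 0, "y": 0, "z": 0.05, "rx": 0, "ry": 0, "rz": 0},
    {"x": 0, "y": 0, "z": 0.05, "rx": 0, "ry": 0, "rz": 0},
    {"x": 0, "y": 0, "z": 0.04, "rx": 0, "ry": 0, "rz": 0},
    {"x": 0, "y": 0, "z": 0.02, "rx": 0, "ry": 0, "rz": 0},
  ],
)

```text
clock: 32.63
tool_pos: [0.4255, -0.3845, 0.1471]
orientation: [0.001, 1.0, -0.011, 0.001]
ft_force: [-0.3, -0.5, -2.1]
width: 0.0122
finger_force: 30.0
```

servo_tool(
  moves=[
    {"x": 0.02, "y": 0.05, "z": 0, "rx": 0, "ry": 0, "rz": 0.2},
    {"x": 0.02, "y": 0.08, "z": 0, "rx": 0, "ry": 0, "rz": 0.2},
    {"x": 0.02, "y": 0.08, "z": 0, "rx": 0, "ry": 0, "rz": 0.2},
    {"x": 0.02, "y": 0.08, "z": 0, "rx": 0, "ry": 0, "rz": 0.2},
    {"x": 0.02, "y": 0.08, "z": 0, "rx": 0, "ry": 0, "rz": 0.2},
    {"x": 0.02, "y": 0.08, "z": 0, "rx": 0, "ry": 0, "rz": 0.2},
    {"x": 0.02, "y": 0.08, "z": 0, "rx": 0, "ry": 0, "rz": 0.2},
    {"x": 0.02, "y": 0.08, "z": 0, "rx": 0, "ry": 0, "rz": 0.2},
  ],
)

```text
clock: 33.3
tool_pos: [0.4886, -0.1385, 0.1437]
orientation: [-0.001, 0.996, 0.085, -0.001]
ft_force: [0.8, -0.2, -2.0]
width: 0.0117
finger_force: 30.0
```

servo_tool(
  moves=[
    {"x": 0.03, "y": 0.07, "z": 0, "rx": 0, "ry": 0, "rz": 0.2},
    {"x": 0.03, "y": 0.06, "z": 0, "rx": 0, "ry": 0, "rz": 0.2},
    {"x": 0.03, "y": 0.05, "z": 0, "rx": 0, "ry": 0, "rz": 0.2},
    {"x": 0.02, "y": 0.03, "z": 0, "rx": 0, "ry": 0, "rz": 0.2},
    {"x": 0.013, "y": 0.018, "z": 0, "rx": 0, "ry": 0, "rz": 0},
    {"x": 0, "y": 0, "z": 0, "rx": 0, "ry": 0, "rz": 0},
    {"x": 0, "y": 0, "z": 0, "rx": 0, "ry": 0, "rz": 0},
    {"x": 0, "y": 0, "z": 0, "rx": 0, "ry": 0, "rz": 0},
  ],
)

```text
clock: 33.97
tool_pos: [0.5378, -0.0503, 0.1443]
orientation: [0.0, 0.991, 0.131, -0.0]
ft_force: [-0.4, -0.0, -2.1]
width: 0.0116
finger_force: 30.0
```

servo_tool(
  moves=[
    {"x": 0, "y": 0, "z": 0, "rx": 0, "ry": 0, "rz": 0},
    {"x": 0, "y": 0, "z": 0, "rx": 0, "ry": 0, "rz": 0},
    {"x": 0, "y": 0, "z": 0, "rx": 0, "ry": 0, "rz": 0},
    {"x": 0, "y": 0, "z": 0, "rx": 0, "ry": 0, "rz": 0},
    {"x": 0, "y": 0, "z": 0, "rx": 0, "ry": 0, "rz": 0},
    {"x": 0, "y": 0, "z": 0, "rx": 0, "ry": 0, "rz": 0},
    {"x": 0, "y": 0, "z": 0, "rx": 0, "ry": 0, "rz": 0},
    {"x": 0, "y": 0, "z": 0, "rx": 0, "ry": 0, "rz": 0},
  ],
)

```text
clock: 34.63
tool_pos: [0.5382, -0.0492, 0.1444]
orientation: [-0.0, 0.991, 0.132, -0.0]
ft_force: [0.5, 0.7, -2.1]
width: 0.012
finger_force: 30.0
```

```bash
python3 look.py w12 red:.192
```

```text
t 34.63 tcp [ 0.5382 -0.0492  0.1444] yang -74.82 zax [-0.  0. -1.] w 0.012 F [ 0.5  0.7 -2.1]
red [244. 102.] 719 (array([613.9, -21.2]), 29.8, 5.2, -74.8)
red [181. 199.] 886 (array([557.5,  -1. ]), 31.9, 9.5, -74.7)
red [258. 242.] 1777 (array([543.5, -47.4]), 59.8, 11.5, 14.7)
```

Aligned over pocket0; lower.

servo_tool(
  moves=[
    {"x": 0, "y": 0, "z": -0.03, "rx": 0, "ry": 0, "rz": 0},
    {"x": 0, "y": 0, "z": -0.05, "rx": 0, "ry": 0, "rz": 0},
    {"x": 0, "y": 0, "z": -0.05, "rx": 0, "ry": 0, "rz": 0},
    {"x": 0, "y": 0, "z": -0.05, "rx": 0, "ry": 0, "rz": 0},
    {"x": 0, "y": 0, "z": -0.05, "rx": 0, "ry": 0, "rz": 0},
    {"x": 0, "y": 0, "z": -0.04, "rx": 0, "ry": 0, "rz": 0},
    {"x": 0, "y": 0, "z": -0.02, "rx": 0, "ry": 0, "rz": 0},
    {"x": 0, "y": 0, "z": -0.01, "rx": 0, "ry": 0, "rz": 0},
  ],
)

```text
clock: 35.35
tool_pos: [0.537, -0.049, 0.022]
orientation: [-0.0, 0.991, 0.132, -0.002]
ft_force: [-0.5, 0.6, -1.8]
width: 0.0119
finger_force: 30.0
```

servo_tool(
  moves=[
    {"x": 0, "y": 0, "z": -0.004, "rx": 0, "ry": 0, "rz": 0},
    {"x": 0, "y": 0, "z": 0, "rx": 0, "ry": 0, "rz": 0},
    {"x": 0, "y": 0, "z": 0, "rx": 0, "ry": 0, "rz": 0},
    {"x": 0, "y": 0, "z": 0, "rx": 0, "ry": 0, "rz": 0},
    {"x": 0, "y": 0, "z": 0, "rx": 0, "ry": 0, "rz": 0},
    {"x": 0, "y": 0, "z": 0, "rx": 0, "ry": 0, "rz": 0},
    {"x": 0, "y": 0, "z": 0, "rx": 0, "ry": 0, "rz": 0},
    {"x": 0, "y": 0, "z": 0, "rx": 0, "ry": 0, "rz": 0},
  ],
)

```text
clock: 36.02
tool_pos: [0.5383, -0.0492, 0.023]
orientation: [0.0, 0.991, 0.132, 0.0]
ft_force: [-0.5, -0.3, -2.1]
width: 0.0118
finger_force: 30.0
```

servo_tool(
  moves=[
    {"x": 0, "y": 0, "z": 0, "rx": 0, "ry": 0, "rz": 0},
    {"x": 0, "y": 0, "z": 0, "rx": 0, "ry": 0, "rz": 0},
    {"x": 0, "y": 0, "z": 0, "rx": 0, "ry": 0, "rz": 0},
    {"x": 0, "y": 0, "z": 0, "rx": 0, "ry": 0, "rz": 0},
    {"x": 0, "y": 0, "z": 0.03, "rx": 0, "ry": 0, "rz": 0},
    {"x": 0, "y": 0, "z": 0.08, "rx": 0, "ry": 0, "rz": 0},
    {"x": 0, "y": 0, "z": 0.1, "rx": 0, "ry": 0, "rz": 0},
    {"x": 0, "y": 0, "z": 0.1, "rx": 0, "ry": 0, "rz": 0},
  ],
  claw=168,
)

```text
clock: 36.68
tool_pos: [0.5375, -0.0491, 0.1484]
orientation: [-0.0, 0.991, 0.132, -0.001]
ft_force: [0.7, -0.1, 1.6]
width: 0.0301
finger_force: 0.0
```

servo_tool(
  moves=[
    {"x": 0, "y": 0.06, "z": 0.06, "rx": 0, "ry": 0, "rz": 0},
    {"x": 0, "y": 0.06, "z": 0.06, "rx": 0, "ry": 0, "rz": 0},
    {"x": 0, "y": 0.06, "z": 0.06, "rx": 0, "ry": 0, "rz": 0},
    {"x": 0, "y": 0.06, "z": 0.06, "rx": 0, "ry": 0, "rz": 0},
    {"x": 0, "y": 0.06, "z": 0.06, "rx": 0, "ry": 0, "rz": 0},
    {"x": 0, "y": 0.06, "z": 0.06, "rx": 0, "ry": 0, "rz": 0},
    {"x": 0, "y": 0.04, "z": 0.04, "rx": 0, "ry": 0, "rz": 0},
    {"x": 0, "y": 0.02, "z": 0.02, "rx": 0, "ry": 0, "rz": 0},
  ],
  claw=60,
)

```text
clock: 37.35
tool_pos: [0.5382, 0.1209, 0.3191]
orientation: [-0.0, 0.991, 0.133, 0.003]
ft_force: [0.0, -0.0, 0.3]
width: 0.0673
finger_force: 0.0
```

servo_tool(
  moves=[
    {"x": 0, "y": 0, "z": 0, "rx": 0, "ry": 0, "rz": 0},
    {"x": 0, "y": 0, "z": 0, "rx": 0, "ry": 0, "rz": 0},
    {"x": 0, "y": 0, "z": 0, "rx": 0, "ry": 0, "rz": 0},
    {"x": 0, "y": 0, "z": 0, "rx": 0, "ry": 0, "rz": 0},
    {"x": 0, "y": 0, "z": 0, "rx": 0, "ry": 0, "rz": 0},
    {"x": 0, "y": 0, "z": 0, "rx": 0, "ry": 0, "rz": 0},
    {"x": 0, "y": 0, "z": 0, "rx": 0, "ry": 0, "rz": 0},
    {"x": 0, "y": 0, "z": 0, "rx": 0, "ry": 0, "rz": 0},
  ],
)

```text
clock: 38.02
tool_pos: [0.5382, 0.1185, 0.3146]
orientation: [0.0, 0.991, 0.132, -0.0]
ft_force: [0.9, 0.2, 0.2]
width: 0.0673
finger_force: 0.0
```

```bash
python3 look.py w13 red:.069 orange:.022 teal:.017
```

```text
t 38.02 tcp [0.5382 0.1185 0.3146] yang -74.86 zax [-0. -0. -1.] w 0.0673 F [0.9 0.2 0.2]
red [357. 134.] 269 (array([616.6, -12.7]), 56.1, 10.4, -74.6)
red [358. 187.] 333 (array([540. , -42.7]), 55.5, 18.4, 15.8)
red [310. 194.] 288 (array([510.6,  26.4]), 53.9, 14.8, -74.8)
orange [131.  35.] 1615 (array([693.5, 354.6]), 142.2, 103.3, 83.7)
orange [227. 131.] 567 (array([565.7, 180.4]), 45.5, 34.7, 14.1)
orange [ 91. 133.] 585 (array([504.6, 397.1]), 46.7, 46.1, -73.7)
orange [101. 196.] 569 (array([399.6, 367.5]), 49.3, 46.4, 16.1)
orange [230. 194.] 461 (array([459.8, 150.3]), 47.1, 34.9, 14.2)
teal [160. 157.] 8399 (array([483.2, 273.3]), 189.1, 176.5, -74.2)
```

View pics/w13.png

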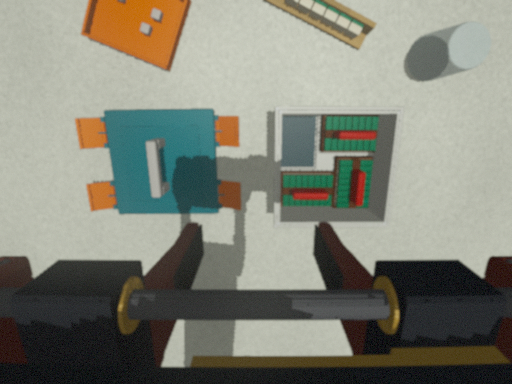

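All three caddies lie flat in pockets (fins at (357,134), (358,187), (310,194)), lid undisturbed at (160,157). Pick up the lid again.

servo_tool(
  moves=[
    {"x": -0.018, "y": 0.048, "z": -0.03, "rx": 0, "ry": 0, "rz": 0.1},
    {"x": -0.018, "y": 0.048, "z": -0.03, "rx": 0, "ry": 0, "rz": 0},
    {"x": -0.018, "y": 0.048, "z": -0.03, "rx": 0, "ry": 0, "rz": 0},
    {"x": -0.018, "y": 0.048, "z": -0.03, "rx": 0, "ry": 0, "rz": 0},
    {"x": -0.018, "y": 0.048, "z": -0.03, "rx": 0, "ry": 0, "rz": 0},
    {"x": -0.018, "y": 0.048, "z": -0.03, "rx": 0, "ry": 0, "rz": 0},
    {"x": -0.018, "y": 0.05, "z": -0.03, "rx": 0, "ry": 0, "rz": 0},
    {"x": -0.015, "y": 0.05, "z": -0.03, "rx": 0, "ry": 0, "rz": 0},
  ],
)

```text
clock: 38.73
tool_pos: [0.4813, 0.2748, 0.2184]
orientation: [-0.0, 0.99, 0.138, 0.0]
ft_force: [-0.1, -0.2, -0.8]
width: 0.0669
finger_force: 0.0
```

servo_tool(
  moves=[
    {"x": 0, "y": 0, "z": -0.08, "rx": 0, "ry": 0, "rz": 0},
    {"x": 0, "y": 0, "z": -0.08, "rx": 0, "ry": 0, "rz": 0},
    {"x": 0, "y": 0, "z": -0.08, "rx": 0, "ry": 0, "rz": 0},
    {"x": 0, "y": 0, "z": -0.08, "rx": 0, "ry": 0, "rz": 0},
    {"x": 0, "y": 0, "z": -0.08, "rx": 0, "ry": 0, "rz": 0},
    {"x": 0, "y": 0, "z": -0.06, "rx": 0, "ry": 0, "rz": 0},
    {"x": 0, "y": 0, "z": -0.03, "rx": 0, "ry": 0, "rz": 0},
    {"x": 0, "y": 0, "z": -0.007, "rx": 0, "ry": 0, "rz": 0},
  ],
)

```text
clock: 39.4
tool_pos: [0.4802, 0.2731, 0.017]
orientation: [0.001, 0.99, 0.138, -0.002]
ft_force: [-0.2, 0.3, -0.5]
width: 0.067
finger_force: 0.0
```

servo_tool(
  moves=[
    {"x": 0, "y": 0, "z": 0, "rx": 0, "ry": 0, "rz": 0},
    {"x": 0, "y": 0, "z": 0, "rx": 0, "ry": 0, "rz": 0},
    {"x": 0, "y": 0, "z": 0, "rx": 0, "ry": 0, "rz": 0},
    {"x": 0, "y": 0, "z": 0, "rx": 0, "ry": 0, "rz": 0},
    {"x": 0, "y": 0, "z": 0, "rx": 0, "ry": 0, "rz": 0},
    {"x": 0, "y": 0, "z": 0, "rx": 0, "ry": 0, "rz": 0},
    {"x": 0, "y": 0, "z": 0, "rx": 0, "ry": 0, "rz": 0},
    {"x": 0, "y": 0, "z": 0, "rx": 0, "ry": 0, "rz": 0},
  ],
)

```text
clock: 40.07
tool_pos: [0.4819, 0.274, 0.0202]
orientation: [-0.0, 0.99, 0.138, 0.0]
ft_force: [1.1, 0.0, -0.3]
width: 0.0669
finger_force: 0.0
```

servo_tool(
  moves=[
    {"x": 0, "y": 0, "z": 0, "rx": 0, "ry": 0, "rz": 0},
    {"x": 0, "y": 0, "z": 0, "rx": 0, "ry": 0, "rz": 0},
    {"x": 0, "y": 0, "z": 0, "rx": 0, "ry": 0, "rz": 0},
    {"x": 0, "y": 0, "z": 0, "rx": 0, "ry": 0, "rz": 0},
    {"x": 0, "y": 0, "z": 0, "rx": 0, "ry": 0, "rz": 0},
    {"x": 0, "y": 0, "z": 0, "rx": 0, "ry": 0, "rz": 0},
    {"x": 0, "y": 0, "z": 0, "rx": 0, "ry": 0, "rz": 0},
    {"x": 0, "y": 0, "z": 0, "rx": 0, "ry": 0, "rz": 0},
  ],
  claw=255,
)

```text
clock: 40.73
tool_pos: [0.4818, 0.274, 0.02]
orientation: [0.0, 0.99, 0.138, 0.0]
ft_force: [0.3, -0.8, -0.3]
width: 0.0174
finger_force: 0.0
```

servo_tool(
  moves=[
    {"x": 0, "y": 0, "z": 0, "rx": 0, "ry": 0, "rz": 0},
    {"x": 0, "y": 0, "z": 0, "rx": 0, "ry": 0, "rz": 0},
    {"x": 0, "y": 0, "z": 0, "rx": 0, "ry": 0, "rz": 0},
    {"x": 0, "y": 0, "z": 0, "rx": 0, "ry": 0, "rz": 0},
    {"x": 0, "y": 0, "z": 0, "rx": 0, "ry": 0, "rz": 0},
    {"x": 0, "y": 0, "z": 0, "rx": 0, "ry": 0, "rz": 0},
    {"x": 0, "y": 0, "z": 0, "rx": 0, "ry": 0, "rz": 0},
    {"x": 0, "y": 0, "z": 0, "rx": 0, "ry": 0, "rz": 0},
  ],
)

```text
clock: 41.4
tool_pos: [0.4819, 0.2738, 0.02]
orientation: [0.0, 0.99, 0.138, -0.0]
ft_force: [-0.6, -1.9, -0.3]
width: 0.0158
finger_force: 30.0
```

servo_tool(
  moves=[
    {"x": 0, "y": 0, "z": 0.02, "rx": 0, "ry": 0, "rz": 0},
    {"x": 0, "y": 0, "z": 0.04, "rx": 0, "ry": 0, "rz": 0},
    {"x": 0, "y": 0, "z": 0.06, "rx": 0, "ry": 0, "rz": 0},
    {"x": 0, "y": 0, "z": 0.06, "rx": 0, "ry": 0, "rz": 0},
    {"x": 0, "y": 0, "z": 0.06, "rx": 0, "ry": 0, "rz": 0},
    {"x": 0, "y": 0, "z": 0.06, "rx": 0, "ry": 0, "rz": 0},
    {"x": 0, "y": 0, "z": 0.04, "rx": 0, "ry": 0, "rz": 0},
    {"x": 0, "y": 0, "z": 0.02, "rx": 0, "ry": 0, "rz": 0},
  ],
)

```text
clock: 42.07
tool_pos: [0.4822, 0.2745, 0.1666]
orientation: [-0.001, 0.99, 0.138, 0.001]
ft_force: [0.3, 0.4, -6.4]
width: 0.0159
finger_force: 30.0
```

servo_tool(
  moves=[
    {"x": 0.01, "y": -0.05, "z": 0, "rx": 0, "ry": 0, "rz": -0.11},
    {"x": 0.02, "y": -0.08, "z": 0, "rx": 0, "ry": 0, "rz": 0},
    {"x": 0.03, "y": -0.1, "z": 0, "rx": 0, "ry": 0, "rz": 0},
    {"x": 0.03, "y": -0.1, "z": 0, "rx": 0, "ry": 0, "rz": 0},
    {"x": 0.03, "y": -0.1, "z": 0, "rx": 0, "ry": 0, "rz": 0},
    {"x": 0.03, "y": -0.1, "z": 0, "rx": 0, "ry": 0, "rz": 0},
    {"x": 0.03, "y": -0.09, "z": 0, "rx": 0, "ry": 0, "rz": 0},
    {"x": 0.01, "y": -0.051, "z": 0, "rx": 0, "ry": 0, "rz": 0},
  ],
)

```text
clock: 42.73
tool_pos: [0.5578, 0.0019, 0.1621]
orientation: [0.001, 0.992, 0.13, -0.001]
ft_force: [-0.5, -0.9, -5.4]
width: 0.0159
finger_force: 30.0
```

servo_tool(
  moves=[
    {"x": 0, "y": 0, "z": 0, "rx": 0, "ry": 0, "rz": 0},
    {"x": 0, "y": 0, "z": 0, "rx": 0, "ry": 0, "rz": 0},
    {"x": 0, "y": 0, "z": 0, "rx": 0, "ry": 0, "rz": 0},
    {"x": 0, "y": 0, "z": 0, "rx": 0, "ry": 0, "rz": 0},
    {"x": 0, "y": 0, "z": 0, "rx": 0, "ry": 0, "rz": 0},
    {"x": 0, "y": 0, "z": 0, "rx": 0, "ry": 0, "rz": 0},
    {"x": 0, "y": 0, "z": 0, "rx": 0, "ry": 0, "rz": 0},
    {"x": 0, "y": 0, "z": 0, "rx": 0, "ry": 0, "rz": 0},
  ],
)

```text
clock: 43.4
tool_pos: [0.5577, 0.0065, 0.1641]
orientation: [-0.0, 0.991, 0.132, 0.0]
ft_force: [0.5, 0.4, -6.5]
width: 0.0157
finger_force: 30.0
```

```bash
python3 look.py w14 teal:.175
```

```text
t 43.4 tcp [0.5577 0.0065 0.1641] yang -74.84 zax [ 0.  0. -1.] w 0.0157 F [ 0.5  0.4 -6.5]
teal [263. 164.] 38184 (array([588.5,  13.7]), 182.1, 117.0, -75.2)
```

servo_tool(
  moves=[
    {"x": 0, "y": -0.002, "z": -0.04, "rx": 0, "ry": 0, "rz": 0},
    {"x": 0, "y": 0, "z": -0.04, "rx": 0, "ry": 0, "rz": 0},
    {"x": 0, "y": 0, "z": -0.03, "rx": 0, "ry": 0, "rz": 0},
    {"x": 0, "y": 0, "z": -0.02, "rx": 0, "ry": 0, "rz": 0},
    {"x": 0, "y": 0, "z": -0.015, "rx": 0, "ry": 0, "rz": 0},
    {"x": 0, "y": 0, "z": -0.01, "rx": 0, "ry": 0, "rz": 0},
    {"x": 0, "y": 0, "z": -0.008, "rx": 0, "ry": 0, "rz": 0},
    {"x": 0, "y": 0, "z": -0.005, "rx": 0, "ry": 0, "rz": 0},
  ],
)

```text
clock: 44.12
tool_pos: [0.558, 0.0051, 0.097]
orientation: [0.0, 0.991, 0.131, 0.0]
ft_force: [-0.5, 0.5, -5.1]
width: 0.0158
finger_force: 30.0
```

servo_tool(
  moves=[
    {"x": 0, "y": 0, "z": -0.001, "rx": 0, "ry": 0, "rz": 0},
    {"x": 0, "y": 0, "z": 0, "rx": 0, "ry": 0, "rz": 0},
    {"x": 0, "y": 0, "z": 0, "rx": 0, "ry": 0, "rz": 0},
    {"x": 0, "y": 0, "z": 0, "rx": 0, "ry": 0, "rz": 0},
    {"x": 0, "y": 0, "z": 0, "rx": 0, "ry": 0, "rz": 0},
    {"x": 0, "y": 0, "z": 0, "rx": 0, "ry": 0, "rz": 0},
    {"x": 0, "y": 0, "z": 0, "rx": 0, "ry": 0, "rz": 0},
    {"x": 0, "y": 0, "z": 0, "rx": 0, "ry": 0, "rz": 0},
  ],
)

```text
clock: 44.78
tool_pos: [0.5578, 0.0051, 0.0965]
orientation: [0.0, 0.991, 0.131, 0.0]
ft_force: [0.3, 0.2, -5.1]
width: 0.0156
finger_force: 30.0
```

servo_tool(
  moves=[
    {"x": 0, "y": 0, "z": 0, "rx": 0, "ry": 0, "rz": 0},
    {"x": 0, "y": 0, "z": 0, "rx": 0, "ry": 0, "rz": 0},
    {"x": 0, "y": 0, "z": 0, "rx": 0, "ry": 0, "rz": 0},
    {"x": 0, "y": 0, "z": 0, "rx": 0, "ry": 0, "rz": 0},
    {"x": 0, "y": 0, "z": 0, "rx": 0, "ry": 0, "rz": 0},
    {"x": 0, "y": 0, "z": 0.05, "rx": 0, "ry": 0, "rz": 0},
    {"x": 0, "y": 0, "z": 0.1, "rx": 0, "ry": 0, "rz": 0},
    {"x": 0, "y": 0, "z": 0.1, "rx": 0, "ry": 0, "rz": 0},
  ],
  claw=60,
)

```text
clock: 45.45
tool_pos: [0.5566, 0.0052, 0.1958]
orientation: [-0.0, 0.991, 0.131, -0.002]
ft_force: [-0.1, -1.1, 0.8]
width: 0.0648
finger_force: 0.0
```

servo_tool(
  moves=[
    {"x": 0.006, "y": 0.043, "z": 0, "rx": 0, "ry": 0, "rz": 0.82},
    {"x": 0.006, "y": 0.043, "z": 0, "rx": 0, "ry": 0, "rz": 0.82},
    {"x": 0.006, "y": 0.043, "z": 0, "rx": 0, "ry": 0, "rz": 0.82},
    {"x": 0.006, "y": 0.043, "z": 0, "rx": 0, "ry": 0, "rz": 0.82},
    {"x": 0.006, "y": 0.043, "z": 0, "rx": 0, "ry": 0, "rz": 0.82},
    {"x": 0.006, "y": 0.043, "z": 0, "rx": 0, "ry": 0, "rz": 0.82},
    {"x": 0.006, "y": 0.043, "z": 0, "rx": 0, "ry": 0, "rz": 0.82},
    {"x": 0.006, "y": 0.043, "z": 0, "rx": 0, "ry": 0, "rz": 0.82},
  ],
  claw=255,
)

```text
clock: 46.12
tool_pos: [0.5771, 0.1436, 0.1967]
orientation: [0.0, 0.864, 0.504, 0.0]
ft_force: [0.5, -0.1, 0.3]
width: 0.0172
finger_force: 0.0
```

servo_tool(
  moves=[
    {"x": 0.001, "y": 0.002, "z": 0, "rx": 0, "ry": 0, "rz": 0.82},
    {"x": 0.001, "y": 0.002, "z": 0, "rx": 0, "ry": 0, "rz": 0.82},
    {"x": 0, "y": 0, "z": 0, "rx": 0, "ry": 0, "rz": 0.82},
    {"x": 0, "y": 0, "z": 0, "rx": 0, "ry": 0, "rz": 0.82},
    {"x": 0, "y": 0, "z": -0.04, "rx": 0, "ry": 0, "rz": 0.82},
    {"x": 0, "y": 0, "z": -0.04, "rx": 0, "ry": 0, "rz": 0.82},
    {"x": 0, "y": 0, "z": -0.04, "rx": 0, "ry": 0, "rz": 0.82},
    {"x": 0, "y": 0, "z": -0.04, "rx": 0, "ry": 0, "rz": 0.82},
  ],
)

```text
clock: 46.78
tool_pos: [0.5779, 0.1444, 0.132]
orientation: [0.0, 0.605, 0.796, 0.0]
ft_force: [-0.6, -0.1, -0.7]
width: 0.0002
finger_force: 0.0
```

```bash
python3 look.py w15 orange:.097
python3 - <<'E'
from h import *
a=capture("scene");b=capture("side");save(np.hstack([a[130:280,170:370],b[130:280,150:350]]),"s15.png",2)
for n,im in(("scene",a),("side",b)):
    C=cam(n)
    for c,A,bb in blobs(mask(im,"orange"),40): print(n,c.round(),A,rect(C,bb,.097))
print(onplane(cam("side"),[(324,220)],0),onplane(cam("scene"),[(178,224)],0))
E
```

```text
t 46.78 tcp [0.5779 0.1444 0.132 ] yang 15.59 zax [ 0.001  0.    -1.   ] w 0.0002 F [-0.6 -0.1 -0.7]
orange [385.  56.] 943 (array([649.2, 277. ]), 90.6, 35.7, -29.4)
orange [465.  48.] 622 (array([694. , 304.1]), 69.6, 9.6, 82.4)
orange [411.  24.] 81 (array([649.8, 306.5]), 16.5, 14.2, -0.5)
orange [428.  44.] 87 (array([667.2, 297.5]), 16.9, 14.7, -6.2)
orange [125. 217.] 1542 (array([474.6, 100.6]), 55.2, 34.0, 17.3)
orange [255. 215.] 1380 (array([581.3, 130. ]), 49.4, 33.6, 15.6)
scene [ 88. 304.] 1527 (array([972.1,   2. ]), 753.9, 157.6, 77.5)
scene [249. 172.] 57 (array([ 549.5, -123.4]), 60.4, 19.1, 72.0)
scene [222. 184.] 200 (array([639.8, -92.8]), 69.4, 46.5, 87.8)
scene [312. 208.] 66 (array([477.4,  95.8]), 52.7, 17.9, 7.8)
scene [278. 226.] 67 (array([588.2, 124. ]), 44.9, 17.2, 30.9)
scene [285. 343.] 2800 (array([728.6, 407.2]), 123.2, 96.7, 82.9)
side [227. 158.] 347 (array([628.9, 225.9]), 125.6, 97.4, 83.6)
side [230. 173.] 67 (array([587.3, 123.3]), 59.1, 28.0, 34.9)
side [200. 187.] 115 (array([472.6,  97.5]), 46.5, 46.1, 2.1)
side [285. 200.] 82 (array([643.5, -86. ]), 59.8, 23.6, 14.2)
side [256. 217.] 101 (array([ 535.9, -115.5]), 61.0, 25.8, 15.3)
[[ 0.76155488 -0.11664086]] [[ 0.76903761 -0.09491299]]
```

View pics/s15.png

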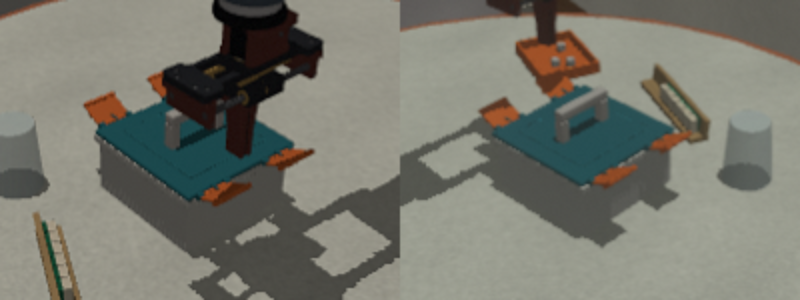

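The lid is seated flat with all clips open, the closed fingers stand above clip a. Push it down.

servo_tool(
  moves=[
    {"x": 0, "y": 0, "z": -0.04, "rx": 0, "ry": 0, "rz": 0},
    {"x": 0, "y": 0, "z": -0.04, "rx": 0, "ry": 0, "rz": 0},
    {"x": 0, "y": 0, "z": -0.03, "rx": 0, "ry": 0, "rz": 0},
    {"x": 0, "y": 0, "z": -0.02, "rx": 0, "ry": 0, "rz": 0},
    {"x": 0, "y": 0, "z": -0.02, "rx": 0, "ry": 0, "rz": 0},
    {"x": 0, "y": 0, "z": -0.02, "rx": 0, "ry": 0, "rz": 0},
    {"x": 0, "y": 0, "z": -0.02, "rx": 0, "ry": 0, "rz": 0},
    {"x": 0, "y": 0, "z": -0.02, "rx": 0, "ry": 0, "rz": 0},
  ],
)

```text
clock: 47.6
tool_pos: [0.5785, 0.1447, 0.0492]
orientation: [0.001, 0.607, 0.795, 0.001]
ft_force: [-0.7, -1.0, 4.0]
width: 0.0005
finger_force: 2.0
```

servo_tool(
  moves=[
    {"x": 0, "y": 0, "z": -0.02, "rx": 0, "ry": 0, "rz": 0},
    {"x": 0, "y": 0, "z": -0.02, "rx": 0, "ry": 0, "rz": 0},
    {"x": 0, "y": 0, "z": -0.005, "rx": 0, "ry": 0, "rz": 0},
    {"x": 0, "y": 0, "z": 0, "rx": 0, "ry": 0, "rz": 0},
    {"x": 0, "y": 0, "z": 0, "rx": 0, "ry": 0, "rz": 0},
    {"x": 0, "y": 0, "z": 0, "rx": 0, "ry": 0, "rz": 0},
    {"x": 0, "y": 0, "z": 0, "rx": 0, "ry": 0, "rz": 0},
    {"x": 0, "y": 0, "z": 0, "rx": 0, "ry": 0, "rz": 0},
  ],
)

```text
clock: 48.27
tool_pos: [0.578, 0.1444, 0.0309]
orientation: [0.0, 0.607, 0.795, 0.0]
ft_force: [-0.1, -0.4, -0.3]
width: 0.0008
finger_force: 0.0
```

```bash
cat > clips.py <<'E'
from h import *
s=read_state();print(s["clock"],s["tool_pos"].round(4),s["ft_force"].round(1))
cc=np.array([.5582,.0052]);u=np.array([.9655,.2605]);v=np.array([-.2605,.9655])
def P(x,y,z): return np.r_[cc+x*u+y*v,z]
for n in("scene","side","wrist"):
    im=capture(n);C=cam(n,s);m=mask(im,"orange")
    out=[]
    for k,(sx,sy) in zip("abcd",((1,1),(-1,1),(-1,-1),(1,-1))):
        op=[P(sx*.055+dx,sy*(.097+.04*np.cos(.436)*t),.089+.04*np.sin(.436)*t) for dx in np.linspace(-.018,.018,7) for t in(.5,.65,.8,.92)]
        sh=[P(sx*.055+dx,sy*.1,.089-.04*t) for dx in np.linspace(-.018,.018,7) for t in(.5,.65,.8,.92)]
        f=lambda q:round(float(np.mean([m[int(r),int(c)]>0 if 0<=int(r)<384 and 0<=int(c)<512 else 0 for c,r in proj(C,q).round()])),2)
        out.append((k,"open",f(op),"shut",f(sh)))
    print(n,out)
E
python3 clips.py
```

```text
48.2667 [0.578  0.1444 0.0309] [-0.1 -0.4 -0.3]
scene [('a', 'open', 0.0, 'shut', 0.0), ('b', 'open', 0.39, 'shut', 0.0), ('c', 'open', 1.0, 'shut', 0.0), ('d', 'open', 1.0, 'shut', 0.0)]
side [('a', 'open', 0.0, 'shut', 0.0), ('b', 'open', 0.21, 'shut', 0.0), ('c', 'open', 0.82, 'shut', 0.0), ('d', 'open', 0.86, 'shut', 0.0)]
wrist [('a', 'open', 0.0, 'shut', 0.0), ('b', 'open', 0.39, 'shut', 0.43), ('c', 'open', 0.0, 'shut', 0.0), ('d', 'open', 0.0, 'shut', 0.0)]
```

servo_tool(
  moves=[
    {"x": 0, "y": 0, "z": 0.08, "rx": 0, "ry": 0, "rz": 0},
    {"x": 0, "y": 0, "z": 0.1, "rx": 0, "ry": 0, "rz": 0},
    {"x": 0, "y": 0, "z": 0.1, "rx": 0, "ry": 0, "rz": 0},
    {"x": 0, "y": 0, "z": 0.1, "rx": 0, "ry": 0, "rz": 0},
    {"x": 0, "y": 0, "z": 0.03, "rx": 0, "ry": 0, "rz": 0},
    {"x": 0, "y": -0.05, "z": 0, "rx": 0, "ry": 0, "rz": 0},
    {"x": 0, "y": -0.08, "z": 0, "rx": 0, "ry": 0, "rz": 0},
    {"x": 0, "y": -0.1, "z": 0, "rx": 0, "ry": 0, "rz": 0},
  ],
)

```text
clock: 49.08
tool_pos: [0.5778, 0.0531, 0.1945]
orientation: [0.0, 0.605, 0.796, 0.0]
ft_force: [1.2, 0.2, 0.2]
width: 0.0005
finger_force: 0.0
```

servo_tool(
  moves=[
    {"x": -0.02, "y": -0.1, "z": 0, "rx": 0, "ry": 0, "rz": 0},
    {"x": -0.02, "y": -0.1, "z": 0, "rx": 0, "ry": 0, "rz": 0},
    {"x": -0.02, "y": -0.1, "z": 0, "rx": 0, "ry": 0, "rz": 0},
    {"x": -0.02, "y": -0.09, "z": 0, "rx": 0, "ry": 0, "rz": -0.07},
    {"x": -0.018, "y": -0.05, "z": 0, "rx": 0, "ry": 0, "rz": 0},
    {"x": 0, "y": -0.025, "z": -0.04, "rx": 0, "ry": 0, "rz": 0},
    {"x": 0, "y": 0, "z": -0.06, "rx": 0, "ry": 0, "rz": 0},
    {"x": 0, "y": 0, "z": -0.06, "rx": 0, "ry": 0, "rz": 0},
  ],
)

```text
clock: 49.75
tool_pos: [0.5387, -0.135, 0.1302]
orientation: [0.001, 0.611, 0.792, 0.0]
ft_force: [1.4, 0.0, 0.1]
width: 0.0003
finger_force: 0.0
```

```bash
python3 clips.py
```

```text
49.75 [ 0.5387 -0.135   0.1302] [1.4 0.  0.1]
scene [('a', 'open', 0.0, 'shut', 0.0), ('b', 'open', 1.0, 'shut', 0.04), ('c', 'open', 0.07, 'shut', 0.0), ('d', 'open', 0.96, 'shut', 0.0)]
side [('a', 'open', 0.0, 'shut', 0.0), ('b', 'open', 1.0, 'shut', 0.0), ('c', 'open', 0.0, 'shut', 0.0), ('d', 'open', 0.89, 'shut', 0.0)]
wrist [('a', 'open', 0.0, 'shut', 0.0), ('b', 'open', 0.0, 'shut', 0.0), ('c', 'open', 1.0, 'shut', 0.18), ('d', 'open', 0.0, 'shut', 0.0)]
```

```bash
cat >> clips.py <<'E'
def shut(n,k):
    sx,sy=dict(a=(1,1),b=(-1,1),c=(-1,-1),d=(1,-1))[k]
    im=capture(n);h=cv2.cvtColor(im,cv2.COLOR_RGB2HSV);C=cam(n)
    print(n,k,"down the flap:",[h[int(r),int(c)].tolist() for c,r in proj(C,[P(sx*.055,sy*.101,.089-t) for t in np.arange(0,.056,.006)]).round()])
import sys
for k in sys.argv[1:]: shut("scene" if k in "ab" else "side",k)
E
python3 clips.py a b
```

```text
49.9 [ 0.5371 -0.1334  0.1281] [-0.4  0.   0.3]
scene [('a', 'open', 0.0, 'shut', 0.0), ('b', 'open', 1.0, 'shut', 0.04), ('c', 'open', 0.07, 'shut', 0.0), ('d', 'open', 0.96, 'shut', 0.0)]
side [('a', 'open', 0.0, 'shut', 0.0), ('b', 'open', 1.0, 'shut', 0.0), ('c', 'open', 0.0, 'shut', 0.0), ('d', 'open', 0.89, 'shut', 0.0)]
wrist [('a', 'open', 0.0, 'shut', 0.0), ('b', 'open', 0.0, 'shut', 0.0), ('c', 'open', 0.71, 'shut', 0.86), ('d', 'open', 0.04, 'shut', 0.07)]
scene a down the flap: [[10, 201, 123], [10, 206, 73], [10, 207, 75], [10, 211, 75], [10, 201, 75], [11, 207, 74], [10, 206, 78], [11, 128, 72], [30, 15, 70], [25, 22, 70]]
scene b down the flap: [[10, 204, 129], [10, 202, 139], [10, 208, 108], [10, 227, 73], [30, 18, 70], [20, 22, 71], [20, 22, 71], [20, 22, 71], [25, 22, 71], [21, 25, 71]]
```

Clip a hangs straight down (orange for 40 mm below its hinge). Now clip c.

servo_tool(
  moves=[
    {"x": 0.003, "y": -0.001, "z": -0.04, "rx": 0, "ry": 0, "rz": 0},
    {"x": 0, "y": 0, "z": -0.04, "rx": 0, "ry": 0, "rz": 0},
    {"x": 0, "y": 0, "z": -0.03, "rx": 0, "ry": 0, "rz": 0},
    {"x": 0, "y": 0, "z": -0.02, "rx": 0, "ry": 0, "rz": 0},
    {"x": 0, "y": 0, "z": -0.02, "rx": 0, "ry": 0, "rz": 0},
    {"x": 0, "y": 0, "z": -0.02, "rx": 0, "ry": 0, "rz": 0},
    {"x": 0, "y": 0, "z": -0.02, "rx": 0, "ry": 0, "rz": 0},
    {"x": 0, "y": 0, "z": -0.02, "rx": 0, "ry": 0, "rz": 0},
  ],
)

```text
clock: 50.82
tool_pos: [0.5405, -0.1343, 0.0471]
orientation: [0.001, 0.61, 0.792, 0.001]
ft_force: [-0.2, 1.8, 4.6]
width: 0.0006
finger_force: 1.7
```

servo_tool(
  moves=[
    {"x": 0, "y": 0, "z": -0.02, "rx": 0, "ry": 0, "rz": 0},
    {"x": 0, "y": 0, "z": -0.015, "rx": 0, "ry": 0, "rz": 0},
    {"x": 0, "y": 0, "z": 0, "rx": 0, "ry": 0, "rz": 0},
    {"x": 0, "y": 0, "z": 0, "rx": 0, "ry": 0, "rz": 0},
    {"x": 0, "y": 0, "z": 0.05, "rx": 0, "ry": 0, "rz": 0},
    {"x": 0, "y": 0, "z": 0.1, "rx": 0, "ry": 0, "rz": 0},
    {"x": 0, "y": 0, "z": 0.1, "rx": 0, "ry": 0, "rz": 0},
    {"x": 0, "y": 0, "z": 0.1, "rx": 0, "ry": 0, "rz": 0},
  ],
)

```text
clock: 51.48
tool_pos: [0.5392, -0.1338, 0.1738]
orientation: [-0.001, 0.61, 0.792, -0.0]
ft_force: [0.5, 0.0, 0.3]
width: 0.0003
finger_force: 0.0
```

```bash
python3 clips.py c d
```

```text
51.4833 [ 0.5392 -0.1338  0.1738] [0.5 0.  0.3]
scene [('a', 'open', 0.0, 'shut', 0.0), ('b', 'open', 1.0, 'shut', 0.04), ('c', 'open', 0.0, 'shut', 0.0), ('d', 'open', 1.0, 'shut', 0.0)]
side [('a', 'open', 0.0, 'shut', 0.0), ('b', 'open', 1.0, 'shut', 0.0), ('c', 'open', 0.0, 'shut', 0.14), ('d', 'open', 0.86, 'shut', 0.0)]
wrist [('a', 'open', 0.0, 'shut', 0.0), ('b', 'open', 0.0, 'shut', 0.0), ('c', 'open', 0.0, 'shut', 0.21), ('d', 'open', 0.32, 'shut', 0.39)]
side c down the flap: [[10, 163, 86], [10, 164, 87], [10, 163, 86], [10, 163, 86], [10, 164, 87], [10, 163, 86], [11, 121, 84], [30, 16, 82], [42, 15, 83], [30, 16, 82]]
side d down the flap: [[10, 187, 147], [10, 184, 133], [10, 159, 88], [11, 97, 87], [30, 12, 83], [36, 15, 83], [36, 15, 84], [38, 12, 83], [36, 15, 83], [36, 15, 84]]
```

servo_tool(
  moves=[
    {"x": 0.033, "y": 0.009, "z": 0, "rx": 0, "ry": 0, "rz": 0},
    {"x": 0.033, "y": 0.009, "z": 0, "rx": 0, "ry": 0, "rz": 0},
    {"x": 0.033, "y": 0.009, "z": 0, "rx": 0, "ry": 0, "rz": 0},
    {"x": 0.033, "y": 0.009, "z": 0, "rx": 0, "ry": 0, "rz": 0},
    {"x": 0.033, "y": 0.009, "z": 0, "rx": 0, "ry": 0, "rz": 0},
    {"x": 0.033, "y": 0.009, "z": 0, "rx": 0, "ry": 0, "rz": 0},
    {"x": 0.033, "y": 0.009, "z": 0, "rx": 0, "ry": 0, "rz": 0},
    {"x": 0.033, "y": 0.009, "z": 0, "rx": 0, "ry": 0, "rz": 0},
  ],
)

```text
clock: 52.4
tool_pos: [0.645, -0.1048, 0.1693]
orientation: [-0.002, 0.61, 0.792, -0.001]
ft_force: [0.2, -0.3, 1.0]
width: 0.0004
finger_force: 0.0
```

servo_tool(
  moves=[
    {"x": 0, "y": 0, "z": 0, "rx": 0, "ry": 0, "rz": 0},
    {"x": 0, "y": 0, "z": -0.05, "rx": 0, "ry": 0, "rz": 0},
    {"x": 0, "y": 0, "z": -0.05, "rx": 0, "ry": 0, "rz": 0},
    {"x": 0, "y": 0, "z": -0.05, "rx": 0, "ry": 0, "rz": 0},
    {"x": 0, "y": 0, "z": -0.04, "rx": 0, "ry": 0, "rz": 0},
    {"x": 0, "y": 0, "z": -0.02, "rx": 0, "ry": 0, "rz": 0},
    {"x": 0, "y": 0, "z": -0.02, "rx": 0, "ry": 0, "rz": 0},
    {"x": 0, "y": 0, "z": -0.02, "rx": 0, "ry": 0, "rz": 0},
  ],
)

```text
clock: 53.07
tool_pos: [0.645, -0.1054, 0.0718]
orientation: [-0.0, 0.61, 0.792, -0.0]
ft_force: [-0.3, -2.2, 4.8]
width: 0.0005
finger_force: 2.4
```

servo_tool(
  moves=[
    {"x": 0, "y": 0, "z": -0.02, "rx": 0, "ry": 0, "rz": 0},
    {"x": 0, "y": 0, "z": -0.02, "rx": 0, "ry": 0, "rz": 0},
    {"x": 0, "y": 0, "z": -0.02, "rx": 0, "ry": 0, "rz": 0},
    {"x": 0, "y": 0, "z": -0.02, "rx": 0, "ry": 0, "rz": 0},
    {"x": 0, "y": 0, "z": -0.02, "rx": 0, "ry": 0, "rz": 0},
    {"x": 0, "y": 0, "z": -0.01, "rx": 0, "ry": 0, "rz": 0},
    {"x": 0, "y": 0, "z": 0, "rx": 0, "ry": 0, "rz": 0},
    {"x": 0, "y": 0, "z": 0, "rx": 0, "ry": 0, "rz": 0},
  ],
)

```text
clock: 53.73
tool_pos: [0.6448, -0.1049, 0.0273]
orientation: [-0.001, 0.61, 0.793, -0.0]
ft_force: [-0.7, 0.4, -0.1]
width: 0.0007
finger_force: 0.0
```

servo_tool(
  moves=[
    {"x": 0, "y": 0, "z": 0.05, "rx": 0, "ry": 0, "rz": 0},
    {"x": 0, "y": 0, "z": 0.08, "rx": 0, "ry": 0, "rz": 0},
    {"x": 0, "y": 0, "z": 0.1, "rx": 0, "ry": 0, "rz": 0},
    {"x": 0, "y": 0, "z": 0.1, "rx": 0, "ry": 0, "rz": 0},
    {"x": 0, "y": 0, "z": 0.07, "rx": 0, "ry": 0, "rz": 0},
    {"x": 0, "y": 0, "z": 0, "rx": 0, "ry": 0, "rz": 0},
    {"x": 0, "y": 0, "z": 0, "rx": 0, "ry": 0, "rz": 0},
    {"x": 0, "y": 0, "z": 0, "rx": 0, "ry": 0, "rz": 0},
  ],
)

```text
clock: 54.4
tool_pos: [0.6452, -0.1052, 0.1877]
orientation: [-0.0, 0.61, 0.792, -0.0]
ft_force: [0.1, 0.1, -0.9]
width: 0.0006
finger_force: 0.0
```

```bash
python3 clips.py c d
```

```text
54.4 [ 0.6452 -0.1052  0.1877] [ 0.1  0.1 -0.9]
scene [('a', 'open', 0.0, 'shut', 0.0), ('b', 'open', 1.0, 'shut', 0.04), ('c', 'open', 0.0, 'shut', 0.0), ('d', 'open', 0.0, 'shut', 0.0)]
side [('a', 'open', 0.04, 'shut', 0.0), ('b', 'open', 1.0, 'shut', 0.0), ('c', 'open', 0.0, 'shut', 0.18), ('d', 'open', 0.04, 'shut', 0.11)]
wrist [('a', 'open', 0.0, 'shut', 0.0), ('b', 'open', 0.0, 'shut', 0.0), ('c', 'open', 0.0, 'shut', 0.57), ('d', 'open', 0.0, 'shut', 0.86)]
side c down the flap: [[10, 162, 85], [11, 167, 87], [10, 164, 87], [11, 162, 85], [11, 160, 86], [11, 160, 86], [11, 121, 84], [30, 16, 82], [35, 18, 83], [36, 15, 83]]
side d down the flap: [[10, 159, 88], [10, 159, 88], [10, 161, 87], [10, 159, 88], [10, 154, 88], [10, 156, 88], [11, 92, 86], [36, 15, 84], [36, 15, 84], [36, 15, 84]]
```

servo_tool(
  moves=[
    {"x": -0.054, "y": 0.069, "z": 0, "rx": 0, "ry": 0, "rz": 0},
    {"x": -0.054, "y": 0.069, "z": 0, "rx": 0, "ry": 0, "rz": 0},
    {"x": -0.054, "y": 0.069, "z": 0, "rx": 0, "ry": 0, "rz": 0},
    {"x": -0.054, "y": 0.069, "z": 0, "rx": 0, "ry": 0, "rz": 0},
    {"x": -0.054, "y": 0.069, "z": 0, "rx": 0, "ry": 0, "rz": 0},
    {"x": -0.054, "y": 0.069, "z": 0, "rx": 0, "ry": 0, "rz": 0},
    {"x": -0.054, "y": 0.069, "z": 0, "rx": 0, "ry": 0, "rz": 0},
    {"x": -0.054, "y": 0.069, "z": 0, "rx": 0, "ry": 0, "rz": 0},
  ],
)

```text
clock: 55.32
tool_pos: [0.471, 0.1165, 0.1877]
orientation: [-0.0, 0.61, 0.792, -0.0]
ft_force: [0.5, 0.3, -0.2]
width: 0.0006
finger_force: 0.0
```

servo_tool(
  moves=[
    {"x": 0, "y": 0, "z": 0, "rx": 0, "ry": 0, "rz": 0},
    {"x": 0, "y": 0, "z": 0, "rx": 0, "ry": 0, "rz": 0},
    {"x": 0, "y": 0, "z": -0.05, "rx": 0, "ry": 0, "rz": 0},
    {"x": 0, "y": 0, "z": -0.06, "rx": 0, "ry": 0, "rz": 0},
    {"x": 0, "y": 0, "z": -0.06, "rx": 0, "ry": 0, "rz": 0},
    {"x": 0, "y": 0, "z": -0.05, "rx": 0, "ry": 0, "rz": 0},
    {"x": 0, "y": 0, "z": -0.03, "rx": 0, "ry": 0, "rz": 0},
    {"x": 0, "y": 0, "z": -0.02, "rx": 0, "ry": 0, "rz": 0},
  ],
)

```text
clock: 55.98
tool_pos: [0.4721, 0.1144, 0.0781]
orientation: [-0.001, 0.61, 0.792, -0.001]
ft_force: [0.6, -0.7, -0.3]
width: 0.0007
finger_force: 0.0
```

servo_tool(
  moves=[
    {"x": 0, "y": 0, "z": -0.02, "rx": 0, "ry": 0, "rz": 0},
    {"x": 0, "y": 0, "z": -0.02, "rx": 0, "ry": 0, "rz": 0},
    {"x": 0, "y": 0, "z": -0.02, "rx": 0, "ry": 0, "rz": 0},
    {"x": 0, "y": 0, "z": -0.02, "rx": 0, "ry": 0, "rz": 0},
    {"x": 0, "y": 0, "z": -0.02, "rx": 0, "ry": 0, "rz": 0},
    {"x": 0, "y": 0, "z": -0.02, "rx": 0, "ry": 0, "rz": 0},
    {"x": 0, "y": 0, "z": -0.005, "rx": 0, "ry": 0, "rz": 0},
    {"x": 0, "y": 0, "z": 0, "rx": 0, "ry": 0, "rz": 0},
  ],
)

```text
clock: 56.65
tool_pos: [0.4715, 0.1152, 0.0288]
orientation: [-0.001, 0.61, 0.792, -0.001]
ft_force: [0.2, 0.7, 0.0]
width: 0.0005
finger_force: 0.0
```

servo_tool(
  moves=[
    {"x": 0, "y": 0, "z": 0.05, "rx": 0, "ry": 0, "rz": 0},
    {"x": 0, "y": 0, "z": 0.08, "rx": 0, "ry": 0, "rz": 0},
    {"x": 0, "y": 0, "z": 0.1, "rx": 0, "ry": 0, "rz": 0},
    {"x": 0, "y": 0, "z": 0.1, "rx": 0, "ry": 0, "rz": 0},
    {"x": 0, "y": 0.05, "z": 0.07, "rx": 0, "ry": 0, "rz": 0},
    {"x": 0, "y": 0.1, "z": 0.05, "rx": 0, "ry": 0, "rz": 0},
    {"x": 0, "y": 0.1, "z": 0, "rx": 0, "ry": 0, "rz": 0},
    {"x": 0, "y": 0.05, "z": 0, "rx": 0, "ry": 0, "rz": 0},
  ],
)

```text
clock: 57.32
tool_pos: [0.4729, 0.2362, 0.2112]
orientation: [0.0, 0.609, 0.793, 0.002]
ft_force: [0.2, -0.7, -0.4]
width: 0.0004
finger_force: 0.0
```

```bash
python3 clips.py a b c d
python3 - <<'E'
from h import *
a=capture("scene");b=capture("side");save(np.hstack([a[110:370,130:380],b[110:370,130:380]]),"s20.png",1.6)
E
```

```text
57.3167 [0.4729 0.2362 0.2112] [ 0.2 -0.7 -0.4]
scene [('a', 'open', 0.0, 'shut', 0.0), ('b', 'open', 0.0, 'shut', 0.0), ('c', 'open', 0.0, 'shut', 0.0), ('d', 'open', 0.0, 'shut', 0.0)]
side [('a', 'open', 0.0, 'shut', 0.0), ('b', 'open', 0.0, 'shut', 0.0), ('c', 'open', 0.0, 'shut', 0.43), ('d', 'open', 0.0, 'shut', 0.25)]
wrist [('a', 'open', 0.0, 'shut', 0.0), ('b', 'open', 0.0, 'shut', 0.0), ('c', 'open', 0.0, 'shut', 0.0), ('d', 'open', 0.0, 'shut', 0.0)]
scene a down the flap: [[10, 200, 126], [10, 207, 75], [10, 211, 76], [10, 203, 78], [10, 203, 78], [10, 211, 76], [11, 211, 81], [11, 124, 74], [24, 17, 73], [20, 21, 74]]
scene b down the flap: [[10, 201, 122], [10, 205, 76], [10, 209, 78], [10, 203, 79], [10, 209, 77], [10, 208, 76], [11, 223, 80], [15, 35, 72], [25, 21, 73], [21, 24, 73]]
side c down the flap: [[10, 162, 88], [10, 163, 86], [10, 159, 88], [9, 160, 91], [10, 164, 92], [12, 177, 124], [10, 138, 98], [36, 16, 81], [30, 13, 80], [36, 16, 81]]
side d down the flap: [[10, 161, 98], [10, 159, 88], [10, 158, 89], [9, 158, 92], [10, 157, 94], [11, 177, 125], [10, 113, 95], [30, 13, 80], [36, 16, 81], [36, 16, 81]]
```

View pics/s20.png

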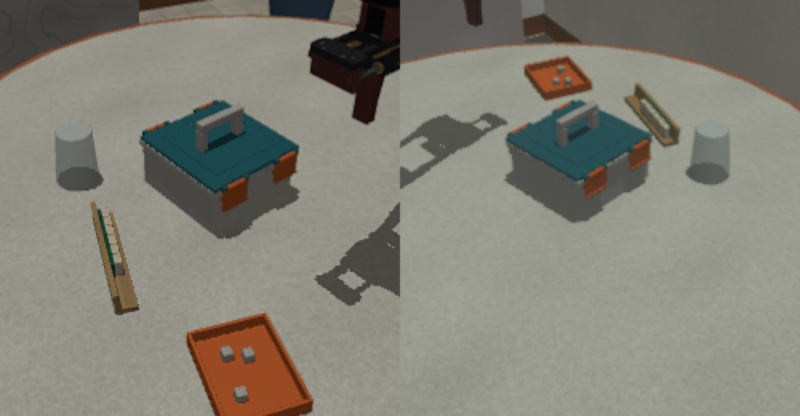

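The box is closed, with all four clips hanging down over the rim (scene (234,195), (285,165); side (596,182), (640,153)). The gripper is clear, and the tumbler, tray and rack haven't moved.

```bash
python3 -c "
from plant import *
print(job_done())"
```

```text
the job is handed in; nothing more can be done
None
```

The job is handed in at about 57 s of the allowed 208 s: all three caddies found on the table are in box pockets, the lid is back on, and the clips are snapped shut in the order a, c, d, b; the hand-in call returned no verdict.

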